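# Open the wear tester's load arm and take out the worn plate

## Task

The wear tester has finished its run: swing its weighted load arm up by the handle, over its balance point and on back until it rests open by itself on the rubber buffer behind, easing it the whole way so that it neither drops nor bangs down nor is forced against the buffer, whose height the last user has changed. Then take the worn test plate off the platen and lower it, without dropping it, so that it lies flat in the shallow tray. Leave all the loose things around standing as they are.

Things in the scene. Friction and masses are not known exactly. Their poses are not given: they have to be found in the camera images.
- tester: Bench wear tester, fixed to the table: grey casing 285 mm long (x), 180 wide (y), deck 60 mm above the table. Origin on the table under the centre of the platen; its x axis points from the handle end (nearest the robot) to the hinge end, z up. The platen is an aluminium block on the deck, 118 long, 44 wide, top at 88 mm, with a low lip (top at 94 mm) at each end.
- load_arm (a joint): Hinge of the load arm, rad. 0: closed, head on the plate; grows as the handle goes up and back. Below the balance point (0.65 to 1.0, it varies) it falls shut, beyond it falls open. It lies open where the counterweight meets the rubber buffer, set differently each time: between 1.55 and 1.95. Little friction; up to 6 N at the handle to lift it from closed and to hold it back before the buffer.
- hinge_axis (a point): Point on the axis of the load arm's hinge, mid-width; axis along the tester's y. 105 mm behind the tester's origin, 125 mm above the table.
- handle_bar (a point): Middle of the handle's cross bar: a plain round steel bar 14 mm thick along the tester's y, 82 mm clear between its two side rods, 185 mm from the hinge axis, level with it (125 mm above the table) when closed and 310 mm above the table when straight up. 36 mm of free space lie between the bar and the yoke of the arm it stands on. The round bar may turn in the grip.
- counterweight: Plain steel cylinder, 56 mm across, 40 long, on the cranked tail of the load arm, 80 mm from the hinge; the origin is its centre. Closed it stands above the hinge; open it lies low behind the hinge, on the rubber buffer.
- plate: Worn test plate, dark printed plastic, 110 long (x), 60 wide (y), 12 thick, about 0.1 kg, origin at the centre of its underside. It lies on the platen and overhangs it by 8 mm on both long sides; 28 mm are free beneath the overhang.
- tray: Shallow open grey tray, fixed, empty, 160 long (x), 130 wide (y), 30 high, walls 4 mm, floor 4 mm thick; origin at the centre of its underside. It stands to the left or right of the tester; a blue parts bin of the same outline, 70 mm high, stands on the other side.
- funnel: Bystander: black printed funnel standing mouth down, 88 mm across, 145 high; origin at the centre of its foot.
- bottle: Bystander: light blue bottle, 68 mm across, 178 high; origin at the centre of its foot.
- spraycan: Bystander: red can with black cap, 53 mm across, 210 high; origin at the centre of its foot.
- brush: Bystander: hand brush lying on the table.
- driver: Bystander: screwdriver lying on the table.
- jar: Bystander: white jar with black lid, 60 mm across, 75 high; origin at the centre of its foot.

How it is judged:
By the outcome, as a careful person would: the job done as asked, in the order asked, and still so for the second after the job is handed in, with the robot touching nothing.
It also fails if it takes over 64 s, if anything falls off the work surface, if the arm or the gripper's body presses on something with over 40 N, if the wrist force passes 120 N, or if a joint passes its speed limit or range.

## Robot

A 6-joint arm with a two-finger parallel gripper is mounted at the origin on the work surface. World frame = base frame: x ahead of the robot, y to its left, z up, the work surface at z = 0. Lengths are in mm, angles in rad, forces in N, time in s.
With the tool pointing down it reaches from about 275 to 1000 mm from the base axis. Payload 8.4 kg.
Tool frame: the origin (TCP) lies on the centre line of the jaws, within the pads' length; the fingertips stand 22 mm ahead of it and the grasp point (between the pads) lies 3 mm ahead of it; z points along the fingers, x is the direction in which the jaws open and shut, and the axes are right-handed (so a half turn about z gives the same grasp; the last joint's range is limited). The gripper opens to 85 mm and grips with 20 to 120 N. Pads are 22 mm wide; open, the fingers measure 114 mm over their backs; the gripper's body (76 mm by 85 mm) begins 54 mm behind the grasp point. The pads swing forward as they close: fully open they stand 13 mm farther back than shut.
Start: joints at [1.211, 0.353, 1.633, -0, 1.155, -0.002], TCP at [218.883, 585.422, 253.281] pointing down, gripper open.
Joint ranges: [-2.63, 2.63], [-0.92, 2.1], [0.06, 2.66], [-1.3, 4.44], [0, 2.69], [-3.02, 3.02]. Speed limits (rad/s): [2.22, 2.22, 2.79, 3.14, 3.14, 3.14].

## Interface

Orientations are given as [roll, pitch, yaw] about the fixed x, y, z axes, in that order (R = Rz(yaw) Ry(pitch) Rx(roll)).
In Python, from rig import status, viewer, job gives the robot as it stands.
- The arm moves only by the tool send_rows, never from a script. Its argument "plan" is a list of rows, each a list of 3 entries, a list of its own where there are three numbers: the shift along the tool's x, y, z in m, then the turn, a rotation vector about the tool's x, y, z in rad, then the opening, from -1 (shut) to 1 (fully open). In form: [[[x, y, z], [rx, ry, rz], jaw], ...]. A call has exactly 5 rows; each row is the pose to reach, as a shift and turn from the pose measured when the call began, along the tool's axes at that moment; what a row does not reach only later rows make up. A row lasts 1/12 s, in which the tool goes at most 41.7 mm and 7.16 degrees, less where a joint would pass 70% of its speed; a pose out of reach is approached as far as the arm can. A call with a gripper value outside its range is refused whole. The fingers move at their own pace and stop on an object; "squeeze" is the grip in N (left out, the last holds). Time passes only in rows, so rows that repeat a pose let the fingers close, or fill a call up. It gives the time, the measured TCP pose, the force and the opening at its end, in the units of the state.
- status.sense(): the state, without advancing time (a new reading comes with each control period).
- viewer.grab_frame(name): name is "scene" or "side" or "wrist"; returns the picture (480x640x3 uint8, red, green, blue); there is no depth.
- viewer.camera_params(name): a dict with "intrinsics" (3x3 intrinsics, pixels), "xyz" and "orientation" of the camera in the world. Camera axes: x right, y down, z forward; pixel columns grow to the right and rows downward; lengths in mm; the calibration is good to about 2 mm. The wrist camera is an equidistant fisheye: a pixel r from the principal point sees the ray r / f radians off the axis. A picture is of the moment at which its call begins: read the wrist's pose just before it. camera_params takes no time and is no camera call; for the wrist camera it gives the pose at the moment of the call.
- job.sign_off(): hands the job in, once; it reports no verdict.
Trained networks look in the newest picture that a camera, given by its name, has taken for a name from the list of things; names that differ only in an ending like _2 or _b are one class to them, and where a whole thing is asked for, a point or a joint stands for the part that bears it (a point fixed in the world has none). Each returns a list of dicts, best first, with "p" (0 to 1); they miss things now and then, are a little off and sometimes report something else, mostly with a low value. They report only what shows in the picture. A call takes as long as a camera call.
- viewer.cut_out(label, camera): "mask" (480x640 bool, what is visible of it) and "extent" ([left, top, width, height] in pixels, round what is visible of it).
The state is a dict: "clock": time; "qpos": joint angles; "qvel": joint speeds; "joint_efforts": joint torques, N m; "eef_pos": TCP position; "tcp_rot": TCP orientation; "contact_force": force on the tool from outside, world axes, zero at the start; "wrist_torque": the same for the moment, N m; "opening": opening from 0.0 (shut) to 1.0 (fully open).
Only numpy, scipy, OpenCV 4.12 (cv2) and the standard library are available. Lean on these libraries where they do the work, as an engineer would, in place of code of your own. Each camera call takes 0.05 s, during which the arm holds its last target.

## Working session

There is one attempt and no reset: what is moved stays moved. The work goes in short steps, Python scripts to look and compute and a tool call to move; the robot and the scene stay as the last step left them, time stands still between calls to the robot, and variables do not carry over. Pictures are saved under pics/ and viewed, and the job is handed in when it is done.

Besides the shell and the picture viewer there is one more tool, called after "Emit:" as a command line: name --argument value ..., lists and objects as JSON in quotes. send_rows: Moves the arm, as the interface text tells. Its arguments: {"type":"object","properties":{"plan":{"type":"array"},"squeeze":{"type":"number"}},"required":["plan"]}

```bash
ls; mkdir -p pics; python3 - <<'E'
from rig import status, viewer
import cv2
print(status.sense())
for n in ["scene","side","wrist"]:
    print(n,viewer.camera_params(n))
    im=viewer.grab_frame(n); cv2.imwrite(f"pics/{n}0.png",im[:,:,::-1])
E
```

```text
pics
{'clock': 0.0, 'qpos': array([ 1.21059953e+00,  3.53639112e-01,  1.63413538e+00,  2.36937720e-05,
        1.15514372e+00, -2.36297363e-03]), 'qvel': array([-0.00153947, -0.00015138, -0.00025668,  0.00156003, -0.00097771,
       -0.00219192]), 'joint_efforts': array([-2.88922609e-03, -6.05256057e+01, -3.42068410e+01, -2.49786199e-04,
        9.41894104e-03,  9.10558788e-05]), 'eef_pos': array([218.72480285, 585.02117861, 252.56674737]), 'tcp_rot': array([-3.14156786e+00,  1.32550102e-03,  1.21295294e+00]), 'contact_force': array([ 0.33742112, -0.68096499,  0.36000134]), 'wrist_torque': array([ 0.07663003, -0.02246401,  0.05400543]), 'opening': 1.0002901411073748}
scene {'intrinsics': array([[594.36150337,   0.        , 326.29146937],
       [  0.        , 594.36150337, 237.04995864],
       [  0.        ,   0.        ,   1.        ]]), 'xyz': array([1374.31528738, -456.60131697,  987.47643587]), 'orientation': array([-2.29965523e+00,  1.57048823e-03,  1.06394117e+00])}
side {'intrinsics': array([[483.53813135,   0.        , 312.8762568 ],
       [  0.        , 483.53813135, 245.19187326],
       [  0.        ,   0.        ,   1.        ]]), 'xyz': array([ -43.33325068, -633.91613177,  882.12994072]), 'orientation': array([-2.30253689e+00, -2.27679068e-03, -7.61898449e-01])}
wrist {'intrinsics': array([[371.64829954,   0.        , 320.44005135],
       [  0.        , 371.64829954, 241.04348448],
       [  0.        ,   0.        ,   1.        ]]), 'xyz': array([143.0547602 , 612.6193808 , 372.73612885]), 'orientation': array([2.81833816e+00, 2.56520821e-03, 1.21289449e+00])}
```

View pics/scene0.png

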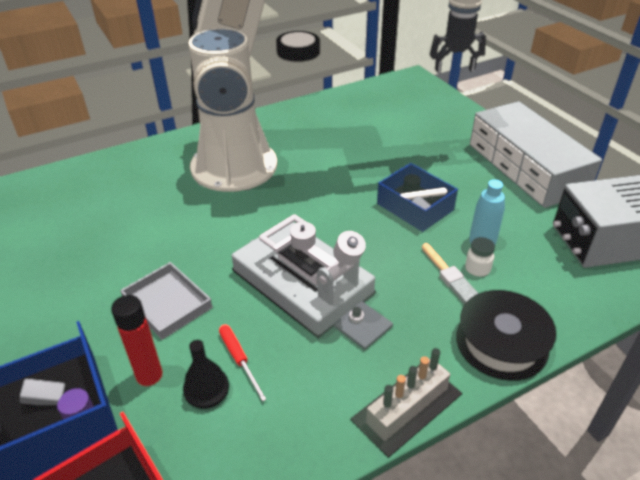

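View pics/side0.png

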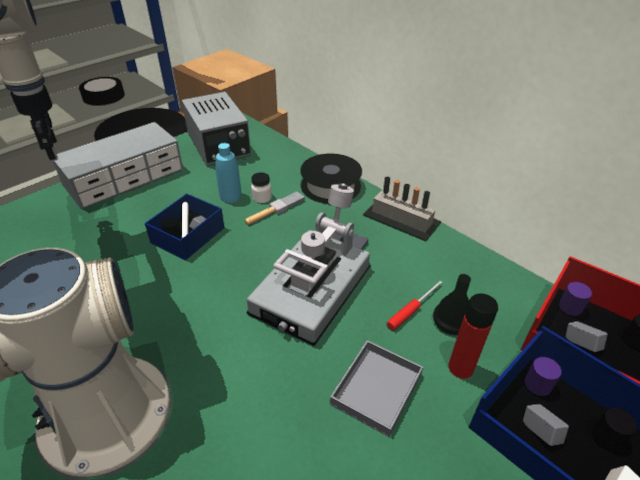

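View pics/wrist0.png

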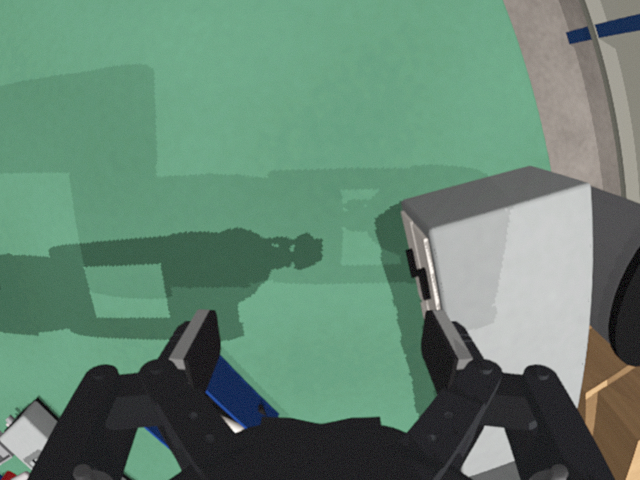

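The tray is on the robot's right of the tester and the blue bin is on its left. Next I'll segment them and look at enlarged crops.

```bash
python3 - <<'E'
from rig import status, viewer
import cv2, numpy as np
for n,(x0,y0,w,h) in {"scene":(220,200,180,135),"side":(235,170,160,180)}.items():
    im=viewer.grab_frame(n)[:,:,::-1]
    cv2.imwrite(f"pics/{n}1.png",cv2.resize(im[y0:y0+h,x0:x0+w],None,fx=min(800/w,600/h),fy=min(800/w,600/h),interpolation=cv2.INTER_CUBIC))
    for l in ["tester","tray","handle_bar","counterweight","plate","spraycan","funnel","driver","jar","bottle","brush"]:
        r=viewer.cut_out(l,n)
        for d in r[:1]:
            print(n,l,round(d["p"],2),d["extent"],d["mask"].sum())
            np.save(f"m_{n}_{l}.npy",d["mask"])
print(status.sense()["clock"])
E
```

```text
scene tray 0.64 [120.5, 265.9, 91.2, 72.2] 3604
scene handle_bar 0.6 [259.2, 215.5, 105.2, 65.6] 2760
scene counterweight 0.66 [333.8, 232.0, 34.6, 32.6] 832
scene plate 0.75 [281.8, 243.0, 39.7, 33.9] 482
scene spraycan 0.95 [110.3, 294.3, 51.9, 94.1] 2704
scene funnel 0.79 [183.8, 337.7, 44.1, 73.0] 2098
scene driver 0.94 [220.3, 325.1, 45.4, 75.8] 645
scene jar 0.55 [463.8, 237.7, 34.6, 39.1] 855
scene bottle 0.62 [471.8, 176.3, 29.2, 65.0] 1504
scene brush 0.81 [421.0, 242.6, 53.2, 61.0] 973
side tester 0.68 [247.8, 182.9, 119.8, 161.3] 9141
side tray 0.64 [331.1, 342.8, 93.8, 95.5] 5256
side handle_bar 0.78 [279.0, 187.2, 74.1, 96.1] 2279
side counterweight 0.78 [328.4, 184.9, 21.2, 24.1] 471
side plate 0.89 [292.7, 248.4, 42.1, 29.7] 425
side spraycan 0.97 [448.7, 296.5, 48.1, 83.6] 2364
side funnel 0.78 [431.7, 276.2, 39.8, 58.3] 1283
side driver 0.9 [387.4, 281.5, 53.2, 47.2] 390
side jar 0.84 [251.3, 171.1, 24.9, 29.8] 510
side bottle 0.65 [214.9, 145.6, 25.6, 56.5] 1143
side brush 0.56 [244.8, 192.0, 57.3, 34.4] 582
1.35
```

View pics/scene1.png

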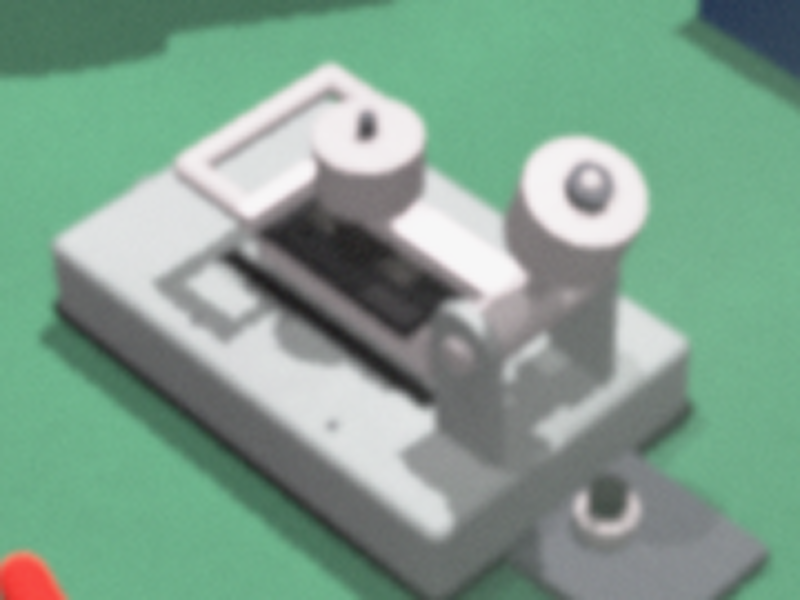

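View pics/side1.png

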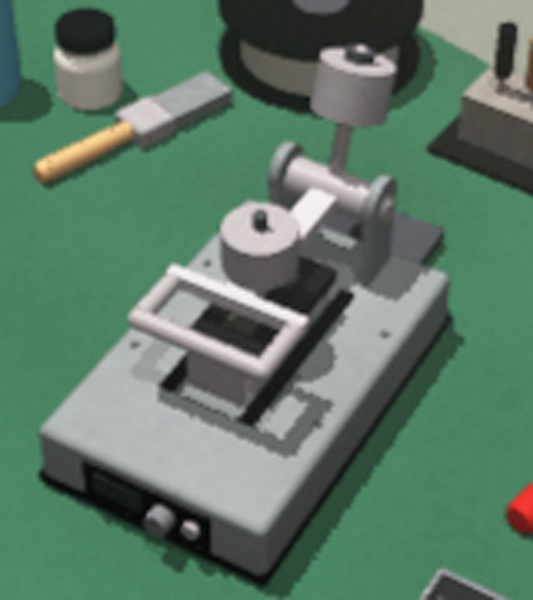

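```bash
cat > h.py <<'E'
import numpy as np, cv2
from scipy.spatial.transform import Rotation as R
from rig import viewer,status
def cam(n):
    c=viewer.camera_params(n); return np.array(c["intrinsics"]),np.array(c["xyz"]),R.from_euler('xyz',c["orientation"]).as_matrix()
def proj(n,P):
    K,t,r=cam(n); q=(np.atleast_2d(P)-t)@r; 
    if n=="wrist":
        th=np.arctan2(np.hypot(q[:,0],q[:,1]),q[:,2]); s=(th/np.hypot(q[:,0],q[:,1]))[:,None]; return q[:,:2]*s*K[0,0]+K[:2,2]
    return q[:,:2]/q[:,2:]*K[0,0]+K[:2,2]
def ray(n,p):
    K,t,r=cam(n); v=(np.array(p)-K[:2,2])/K[0,0]
    if n=="wrist":
        th=np.hypot(*v); d=np.array([*(np.sin(th)*v/th),np.cos(th)])
    else: d=np.array([*v,1.])
    return t,r@d
def onz(n,p,z):
    t,d=ray(n,p); return t+d*(z-t[2])/d[2]
def tri(obs):
    A=np.zeros((3,3));b=np.zeros(3)
    for n,p in obs:
        t,d=ray(n,p); d=d/np.linalg.norm(d); M=np.eye(3)-np.outer(d,d); A+=M;b+=M@t
    return np.linalg.solve(A,b)
E
python3 - <<'E'
from h import *
np.set_printoptions(precision=1,suppress=True)
sc=[(232.4,255.1),(319,321.5),(374.8,277.6)]
sd=[(247.6,299.6),(313.6,329.6),(369.1,255.5)]
# scene corners: front-right, back-right, back-left ; side: front-left, front-right, back-right
for p in sc: print("scene",onz("scene",p,60))
for p in sd: print("side",onz("side",p,60))
print("FR",tri([("scene",sc[0]),("side",sd[1])]),"BR",tri([("scene",sc[1]),("side",sd[2])]))
print("bar L",tri([("scene",(294.3,216.5)),("side",(275.5,264.9))]),"bar R",tri([("scene",(262.5,236)),("side",(315,278.5))]))
print(onz("scene",(262.5,236),125),onz("scene",(294.3,216.5),125))
for n in("scene","side"):
    m=np.load(f"m_{n}_tray.npy").astype(np.uint8)
    c=max(cv2.findContours(m,0,2)[0],key=cv2.contourArea)
    print(n,cv2.approxPolyDP(c,4,True)[:,0].tolist())
E
```

```text
scene [ 415.5 -169.3   60. ]
scene [682.3 -90.9  60. ]
scene [632.7  74.3  60. ]
side [355.9  -4.4  60. ]
side [ 405.3 -168.6   60. ]
side [664.9 -96.9  60. ]
FR [ 408.5 -166.4   53.9] BR [674.7 -88.   48.9]
bar L [432.7 -17.4 125.9] bar R [ 464.4 -111.1  130.8]
[ 458.3 -108.9  125. ] [432.7 -18.3 125. ]
scene [[171, 264], [122, 290], [140, 299], [150, 327], [161, 338], [211, 308], [210, 300]]
side [[367, 341], [332, 393], [330, 405], [388, 436], [422, 367]]
```

```bash
cat > fit.py <<'E'
from h import *
from scipy.optimize import least_squares
np.set_printoptions(precision=2,suppress=True)
def W(p,P): 
    P=np.atleast_2d(P).astype(float); c,s=np.cos(p[2]),np.sin(p[2])
    return np.c_[p[0]+c*P[:,0]-s*P[:,1],p[1]+s*P[:,0]+c*P[:,1],P[:,2]]
def model(a=0):
    L=[]
    def box(x0,x1,y0,y1,z): L.append(np.array([[x0,y0,z],[x1,y0,z],[x1,y1,z],[x0,y1,z],[x0,y0,z]]))
    return L,box
def arm(a,P): # points closed pose, rotate about hinge
    P=np.atleast_2d(P).astype(float); dx=P[:,0]-105; dz=P[:,2]-125
    # closed handle at dx=-185; raising -> z up
    c,s=np.cos(a),np.sin(a)
    return np.c_[105+c*dx+s*dz,P[:,1],125-s*dx+c*dz]
E
cat > fit1.py <<'E'
from fit import *
obs={"scene":[(232.4,255.1),(319,321.5),(374.8,277.6)],"side":[(247.6,299.6),(313.6,329.6),(369.1,255.5)]}
def res(q):
    p=q[:3];xf=q[3]
    FR,FL,BR,BL=[xf,-90,60],[xf,90,60],[xf+285,-90,60],[xf+285,90,60]
    r=[proj("scene",W(p,[FR,BR,BL]))-obs["scene"],proj("side",W(p,[FL,FR,BR]))-obs["side"]]
    r.append(proj("scene",W(p,[[-80,46,132]]))-[(294.3,215)])
    r.append(proj("scene",W(p,[[-80,-46,132]]))-[(261.5,235)])
    r.append(proj("side",W(p,[[-80,46,130]]))-[(275,264.3)])
    r.append(proj("side",W(p,[[-80,-46,130]]))-[(315.5,277.5)])
    return np.concatenate(r).ravel()
s=least_squares(res,[525,-41,.285,-130],loss='soft_l1',x_scale=[10,10,.05,10])
print(s.x,s.fun.reshape(-1,2)); p=s.x[:3];np.save("pose.npy",s.x)
im={}
for n in("scene","side"):
    im=viewer.grab_frame(n)[:,:,::-1]; k=5
    x0,y0=(220,200) if n=="scene" else (240,215)
    w,h=(160,120)
    b=cv2.resize(im[y0:y0+h+15,x0:x0+w],None,fx=k,fy=k,interpolation=cv2.INTER_CUBIC)[:600]
    xf=s.x[3]
    def bx(x0,x1,y0,y1,z): return [[x0,y0,z],[x1,y0,z],[x1,y1,z],[x0,y1,z],[x0,y0,z]]
    for L,c in [(bx(xf,xf+285,-90,90,60),(0,0,255)),(bx(-55,55,-30,30,100),(0,255,255)),(bx(-59,59,-22,22,88),(255,255,0)),([[-80,-41,125],[-80,41,125]],(255,0,255)),([[105,-40,125],[105,40,125]],(0,255,0))]:
        q=((proj(n,W(p,L))-[x0,y0]+.5)*k-.5).round().astype(int)
        cv2.polylines(b,[q],False,c,1)
    cv2.imwrite(f"pics/{n}2.png",b)
E
python3 fit1.py
```

```text
[ 526.25  -43.05    0.29 -150.05] [[-2.29 -1.74]
 [-0.51 -0.33]
 [ 2.16 -1.79]
 [-1.13 -1.55]
 [ 1.78  0.22]
 [ 2.65 -4.12]
 [-0.61  0.51]
 [ 1.2  -0.17]
 [ 3.22 -0.26]
 [-1.52  1.44]]
```

View pics/scene2.png

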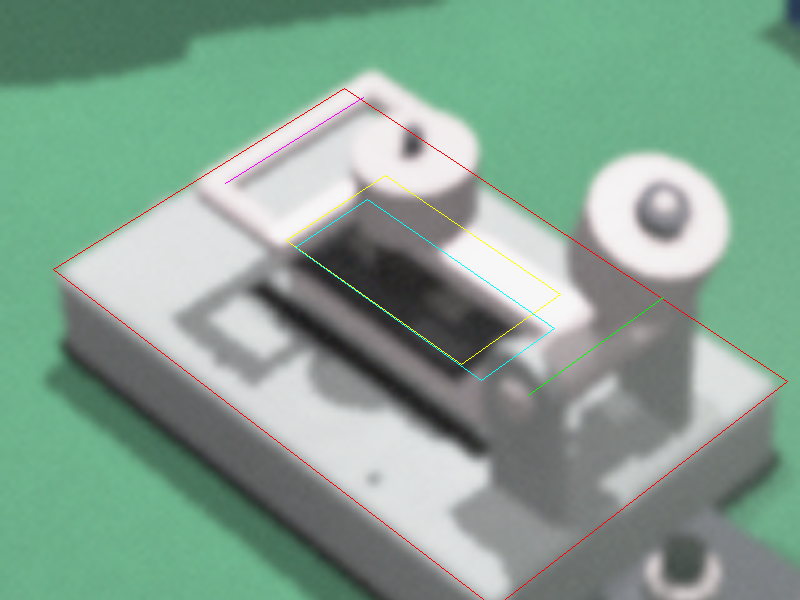

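View pics/side2.png

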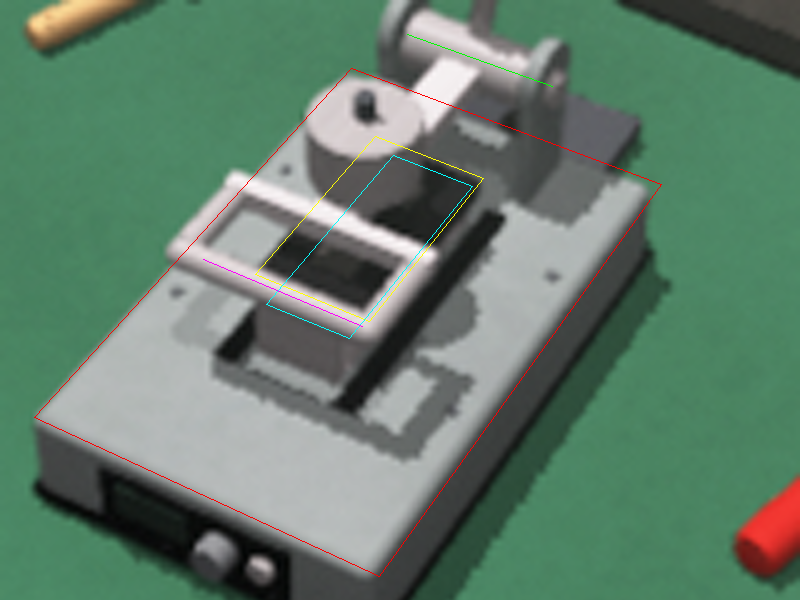

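```bash
cat > mv.py <<'E'
from fit import *
def delta(tgt,rpy,s=None):
    s=s or status.sense(); R0=R.from_euler('xyz',s["tcp_rot"]); R1=R.from_euler('xyz',rpy)
    return R0.inv().apply(np.array(tgt)-s["eef_pos"])/1000,(R0.inv()*R1).as_rotvec()
def rows(tgt,rpy,k):
    d,r=delta(tgt,rpy)
    for i in range(1,k+1): print((d*i/k).round(4).tolist(),(r*i/k).round(4).tolist())
E
python3 - <<'E'
from mv import *
q=np.load("pose.npy");t=W(q,[[-60,50,300]])[0];print(t)
rows(t,[np.pi,0,0.29],20)
E
```

```text
[454.6  -11.98 300.  ]
[-0.0239, 0.0215, -0.0023] [0.0, -0.0, 0.0461]
[-0.0477, 0.043, -0.0047] [0.0, -0.0, 0.0923]
[-0.0716, 0.0645, -0.007] [0.0, -0.0, 0.1384]
[-0.0954, 0.086, -0.0093] [0.0, -0.0, 0.1846]
[-0.1193, 0.1075, -0.0117] [0.0, -0.0, 0.2307]
[-0.1431, 0.129, -0.014] [0.0, -0.0, 0.2769]
[-0.167, 0.1505, -0.0163] [0.0, -0.0, 0.323]
[-0.1908, 0.172, -0.0187] [0.0, -0.0, 0.3692]
[-0.2147, 0.1935, -0.021] [0.0, -0.0, 0.4153]
[-0.2385, 0.215, -0.0234] [0.0, -0.0, 0.4615]
[-0.2624, 0.2365, -0.0257] [0.0, -0.0, 0.5076]
[-0.2862, 0.258, -0.028] [0.0, -0.0, 0.5538]
[-0.3101, 0.2795, -0.0304] [0.0, -0.0, 0.5999]
[-0.3339, 0.301, -0.0327] [0.0, -0.0, 0.6461]
[-0.3578, 0.3225, -0.035] [0.0, -0.0, 0.6922]
[-0.3816, 0.344, -0.0374] [0.0, -0.0, 0.7384]
[-0.4055, 0.3655, -0.0397] [0.0, -0.0, 0.7845]
[-0.4293, 0.387, -0.042] [0.0, -0.0, 0.8307]
[-0.4532, 0.4085, -0.0444] [0.0, -0.0, 0.8768]
[-0.477, 0.43, -0.0467] [0.0, -0.0, 0.923]
```

Emit:
send_rows --plan '[[[-0.024, 0.021, -0.003], [0, 0, 0.046], 1], [[-0.048, 0.043, -0.006], [0, 0, 0.092], 1], [[-0.072, 0.064, -0.009], [0, 0, 0.138], 1], [[-0.095, 0.086, -0.012], [0, 0, 0.185], 1], [[-0.119, 0.108, -0.015], [0, 0, 0.23], 0.3]]'

```text
clock: 1.87
eef_pos: [278.6, 434.9, 268.4]
tcp_rot: [3.142, -0.0, 0.981]
contact_force: [0.4, 0.1, -1.1]
opening: 0.885
```

```bash
python3 - <<'E'
from mv import *
q=np.load("pose.npy");t=W(q,[[-60,50,300]])[0]
rows(t,[np.pi,0,0.29],13)
E
```

```text
[-0.021, 0.0304, -0.0024] [-0.0, -0.0, 0.0532]
[-0.0421, 0.0607, -0.0049] [-0.0, -0.0, 0.1063]
[-0.0631, 0.0911, -0.0073] [-0.0, -0.0001, 0.1595]
[-0.0842, 0.1215, -0.0097] [-0.0, -0.0001, 0.2127]
[-0.1052, 0.1518, -0.0122] [-0.0, -0.0001, 0.2658]
[-0.1263, 0.1822, -0.0146] [-0.0, -0.0001, 0.319]
[-0.1473, 0.2126, -0.017] [-0.0, -0.0002, 0.3722]
[-0.1683, 0.2429, -0.0195] [-0.0, -0.0002, 0.4253]
[-0.1894, 0.2733, -0.0219] [-0.0, -0.0002, 0.4785]
[-0.2104, 0.3036, -0.0243] [-0.0, -0.0002, 0.5316]
[-0.2315, 0.334, -0.0267] [-0.0, -0.0003, 0.5848]
[-0.2525, 0.3644, -0.0292] [-0.0, -0.0003, 0.638]
[-0.2736, 0.3947, -0.0316] [-0.0, -0.0003, 0.6911]
```

Emit:
send_rows --plan '[[[-0.021, 0.03, -0.003], [0, 0, 0.053], 0.3], [[-0.042, 0.061, -0.005], [0, 0, 0.106], 0.3], [[-0.063, 0.091, -0.008], [0, 0, 0.16], 0.3], [[-0.084, 0.121, -0.01], [0, 0, 0.213], 0.3], [[-0.105, 0.152, -0.012], [0, 0, 0.266], 0.3]]'

```text
clock: 2.28
eef_pos: [346.8, 261.5, 280.8]
tcp_rot: [3.142, -0.001, 0.713]
contact_force: [0.7, -0.6, 0.3]
opening: 0.651
```

```bash
python3 - <<'E'
from mv import *
q=np.load("pose.npy");t=W(q,[[-60,50,300]])[0]
rows(t,[np.pi,0,0.29],9)
E
```

```text
[-0.0108, 0.0308, -0.0021] [-0.0, -0.0001, 0.047]
[-0.0216, 0.0616, -0.0043] [-0.0, -0.0002, 0.094]
[-0.0324, 0.0925, -0.0064] [-0.0001, -0.0003, 0.141]
[-0.0433, 0.1233, -0.0086] [-0.0001, -0.0004, 0.188]
[-0.0541, 0.1541, -0.0107] [-0.0001, -0.0005, 0.235]
[-0.0649, 0.1849, -0.0129] [-0.0001, -0.0006, 0.282]
[-0.0757, 0.2158, -0.015] [-0.0001, -0.0008, 0.329]
[-0.0865, 0.2466, -0.0172] [-0.0001, -0.0009, 0.376]
[-0.0973, 0.2774, -0.0193] [-0.0002, -0.001, 0.423]
```

Emit:
send_rows --plan '[[[-0.011, 0.031, -0.002], [0, 0, 0.047], -0.1], [[-0.022, 0.062, -0.004], [0, 0, 0.094], -0.1], [[-0.033, 0.093, -0.006], [0, 0, 0.141], -0.1], [[-0.044, 0.124, -0.009], [0, 0, 0.188], -0.1], [[-0.054, 0.154, -0.011], [0, 0, 0.235], -0.1]]'

```text
clock: 2.7
eef_pos: [407.0, 108.0, 292.2]
tcp_rot: [3.142, -0.002, 0.476]
contact_force: [0.3, 0.6, 0.4]
opening: 0.45
```

```bash
python3 - <<'E'
from mv import *
q=np.load("pose.npy");t=W(q,[[-60,50,300]])[0]
rows(t,[np.pi,0,0.29],4)
E
```

```text
[-0.0031, 0.0321, -0.0019] [-0.0, -0.0005, 0.0464]
[-0.0063, 0.0642, -0.0039] [-0.0001, -0.0009, 0.0928]
[-0.0094, 0.0964, -0.0058] [-0.0001, -0.0014, 0.1392]
[-0.0126, 0.1285, -0.0078] [-0.0001, -0.0018, 0.1856]
```

Emit:
send_rows --plan '[[[-0.003, 0.032, -0.002], [0, 0, 0.046], -0.2], [[-0.006, 0.064, -0.004], [0, 0, 0.093], -0.2], [[-0.01, 0.096, -0.006], [0, 0, 0.14], -0.2], [[-0.012, 0.128, -0.008], [0, -0.002, 0.186], -0.2], [[-0.012, 0.128, -0.008], [0, -0.002, 0.186], -0.2]]'

```text
clock: 3.12
eef_pos: [457.0, -15.3, 300.9]
tcp_rot: [3.139, -0.002, 0.284]
contact_force: [-0.1, -0.7, -0.6]
opening: 0.398
```

```bash
python3 - <<'E'
from mv import *
im=viewer.grab_frame("wrist")[:,:,::-1].copy()
cv2.imwrite("pics/wrist3.png",im)
for l in ["handle_bar","plate","counterweight"]:
    for d in viewer.cut_out(l,"wrist")[:1]: print(l,d["p"],d["extent"])
p=np.load("pose.npy"); 
def bx(x0,x1,y0,y1,z): return [[x0,y0,z],[x1,y0,z],[x1,y1,z],[x0,y1,z],[x0,y0,z]]
xf=p[3]
for L,c in [(bx(xf,xf+285,-90,90,60),(0,0,255)),(bx(-55,55,-30,30,100),(0,255,255)),([[-80,-41,125],[-80,41,125]],(255,0,255)),([[105,-40,125],[105,40,125]],(0,255,0))]:
    Lp=np.concatenate([np.linspace(a,b,12) for a,b in zip(np.array(L)[:-1],np.array(L)[1:])])
    cv2.polylines(im,[proj("wrist",W(p,Lp)).round().astype(int)],False,c,1)
cv2.imwrite("pics/wrist3o.png",im); print(status.sense())
E
```

```text
handle_bar 0.97 [282.4, 206.0, 318.8, 137.3]
plate 0.56 [323.5, 225.8, 115.4, 64.6]
counterweight 0.78 [520.2, 263.5, 76.8, 80.2]
{'clock': 3.3167, 'qpos': array([-0.03,  0.03,  1.92,  0.  ,  1.18, -0.32]), 'qvel': array([ 0.02, -0.  ,  0.01,  0.  , -0.  , -0.  ]), 'joint_efforts': array([ -0.99, -37.13, -35.14,  -0.06,  -0.03,  -0.  ]), 'eef_pos': array([454.46, -10.76, 300.07]), 'tcp_rot': array([-3.14,  0.  ,  0.29]), 'contact_force': array([-0.59,  0.21,  0.19]), 'wrist_torque': array([ 0.02, -0.01,  0.  ]), 'opening': 0.3986406666575318}
```

View pics/wrist3.png

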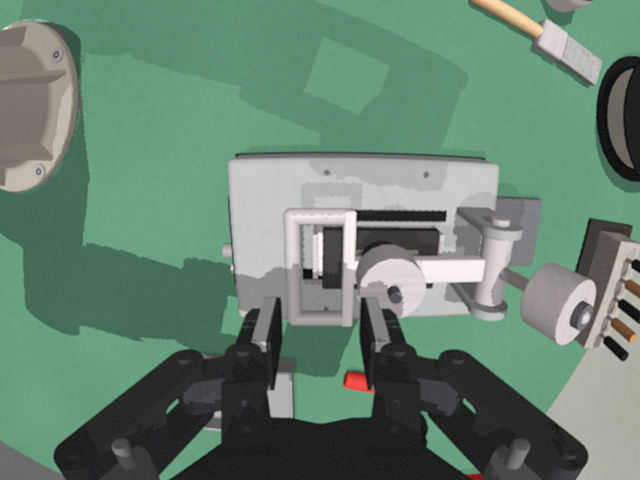

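View pics/wrist3o.png

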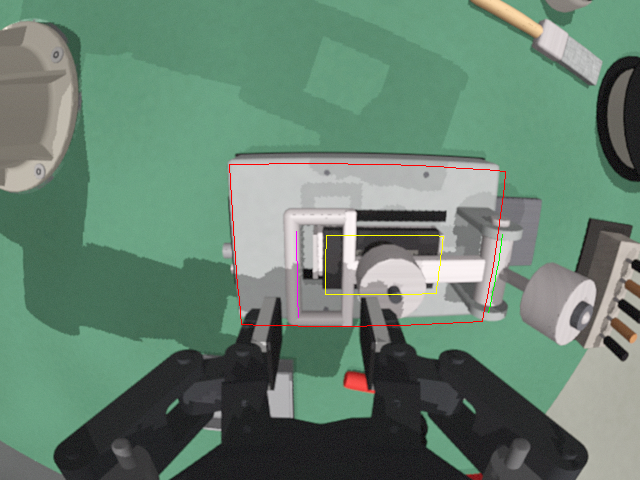

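```bash
cat > fit2.py <<'E'
from mv import *
import sys
def res(q):
    p=q[:3];xf=q[3];
    FR,FL,BR,BL=[xf,-90,57],[xf,90,57],[xf+285,-90,57],[xf+285,90,57]
    r=[.5*(proj("scene",W(p,[FR,BR,BL]))-[(232.4,255.1),(319,321.5),(374.8,277.6)]),.5*(proj("side",W(p,[FL,FR,BR]))-[(247.6,299.6),(313.6,329.6),(369.1,255.5)])]
    r.append((proj("wrist",W(p,[FL,BL,FR,BR]))-[(230,159),(498,163),(241,318),(494,317)])*[[1,1],[1,1],[1,0],[1,0]])
    r.append(2*(proj("wrist",W(p,[[-80,41,125],[-80,-41,125]]))-[(293,220),(296.5,316.5)]))
    return np.concatenate(r).ravel()
s=least_squares(res,np.load("pose.npy"),loss='soft_l1',x_scale=[10,10,.05,10])
print(s.x,s.fun.reshape(-1,2)); np.save("pose2.npy",s.x);p=s.x
im=cv2.imread("pics/wrist3.png")
im=cv2.resize(im[140:340,220:520],None,fx=2.6,fy=2.6,interpolation=cv2.INTER_CUBIC)
def bx(x0,x1,y0,y1,z): return [[x0,y0,z],[x1,y0,z],[x1,y1,z],[x0,y1,z],[x0,y0,z]]
xf=p[3]
for L,c in [(bx(xf,xf+285,-90,90,60),(0,0,255)),(bx(-55,55,-30,30,100),(0,255,255)),(bx(-59,59,-22,22,94),(255,255,0)),([[-80,-41,125],[-80,41,125]],(255,0,255)),([[105,-40,125],[105,40,125]],(0,255,0))]:
    Lp=np.concatenate([np.linspace(a,b,12) for a,b in zip(np.array(L)[:-1],np.array(L)[1:])])
    cv2.polylines(im,[((proj("wrist",W(p,Lp))-[220,140]+.5)*2.6-.5).round().astype(int)],False,c,1)
cv2.imwrite("pics/wrist3f.png",im)
E
python3 fit2.py
```

```text
[ 522.74  -37.44    0.3  -148.42] [[ -0.12  -0.84]
 [  1.24  -0.63]
 [  2.02  -1.43]
 [ -1.52  -0.59]
 [ -0.02  -0.03]
 [ -0.06  -2.23]
 [ -1.14   0.31]
 [  5.64  -0.05]
 [  0.89   0.  ]
 [-11.44  -0.  ]
 [  0.55   9.44]
 [ -0.6   -9.5 ]]
```

View pics/wrist3f.png

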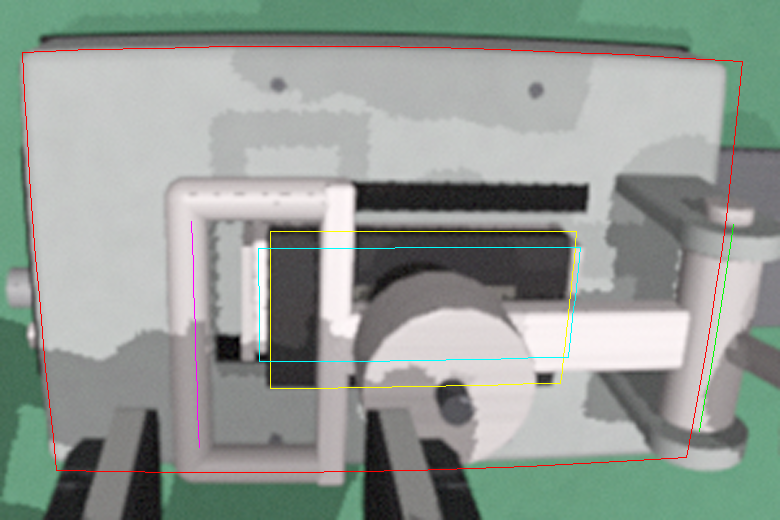

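```bash
cat > e.py <<'E'
from mv import *
p=np.load("pose2.npy");c,s=np.cos(p[2]),np.sin(p[2])
def inT(v): return np.array([c*v[0]+s*v[1],-s*v[0]+c*v[1],v[2]])
for n,px in [("wrist",(220+455/2.6,140+400/2.6)),("wrist",(220+442/2.6,140+350/2.6)),("scene",(220+367/4.444,200+125/4.444)),("side",(235+260/3.333,170+220/3.333)),("side",(235+260/3.333,170+240/3.333))]:
    t,d=ray(n,px); t=inT(t-[p[0],p[1],0]); d=inT(d); print(n,t-d*t[1]/d[1])
E
python3 e.py
```

```text
wrist [ -1.31   0.   171.93]
wrist [  1.05   0.   135.71]
scene [ -6.45   0.   162.49]
side [  8.36   0.   165.08]
side [  8.45   0.   146.84]
```

```bash
cat > g.py <<'E'
from mv import *
p=np.load("pose2.npy")[:3]; B0=-1.0
def bar(a): return W(p,[[105-(185+1)*np.cos(a),0,125+185*np.sin(a)]])[0]
def tool(a,th,back=0.,dy=0):
    Rm=R.from_euler('xyz',[np.pi,th,p[2]]); zt=Rm.apply([0,0,1]); return bar(a)-(3+back)*zt+Rm.apply([0,dy,0]),[np.pi,th,p[2]]
def cur():
    s=status.sense(); zt=R.from_euler('xyz',s["tcp_rot"]).apply([0,0,1]); g=s["eef_pos"]+3*zt
    c,sn=np.cos(p[2]),np.sin(p[2]); d=g-np.array([p[0],p[1],0]); l=np.array([c*d[0]+sn*d[1],-sn*d[0]+c*d[1],d[2]])
    f=s["contact_force"]; fl=np.array([c*f[0]+sn*f[1],-sn*f[0]+c*f[1],f[2]])
    return l,fl,s
E
python3 - <<'E'
from g import *
t,r=tool(0,-.2,65);print(t,status.sense()["eef_pos"]);rows(t,r,5)
E
```

```text
[432.33 -64.97 191.64] [454.46 -10.76 300.07]
[-0.0073, 0.0091, 0.0217] [-0.0, 0.0401, -0.0011]
[-0.0147, 0.0183, 0.0434] [-0.0, 0.0802, -0.0023]
[-0.022, 0.0274, 0.065] [-0.0, 0.1203, -0.0034]
[-0.0293, 0.0366, 0.0867] [-0.0001, 0.1604, -0.0046]
[-0.0366, 0.0457, 0.1084] [-0.0001, 0.2005, -0.0057]
```

Emit:
send_rows --plan '[[[-0.009, 0.011, 0.024], [0, 0.045, -0.001], -0.3], [[-0.018, 0.022, 0.05], [0, 0.09, -0.003], -0.3], [[-0.027, 0.034, 0.08], [0, 0.14, -0.004], -0.3], [[-0.037, 0.046, 0.108], [0, 0.2, -0.006], -0.3], [[-0.037, 0.046, 0.108], [0, 0.2, -0.006], -0.3]]'

```text
clock: 3.73
eef_pos: [426.1, -64.8, 187.0]
tcp_rot: [-3.138, -0.194, 0.296]
contact_force: [-2.1, 0.1, -0.3]
opening: 0.353
```

```bash
python3 - <<'E'
from g import *
im=viewer.grab_frame("wrist")[:,:,::-1].copy()
L=W(p,np.c_[np.full(9,-81),np.linspace(-41,41,9),np.full(9,125)])
cv2.polylines(im,[proj("wrist",L).round().astype(int)],False,(255,0,255),1)
s=status.sense(); zt=R.from_euler('xyz',s["tcp_rot"]).apply([0,0,1])
q=proj("wrist",[s["eef_pos"]+zt*3,s["eef_pos"]+zt*22,s["eef_pos"]+zt*68]).round().astype(int)
for k in q: cv2.circle(im,tuple(int(v) for v in k),3,(0,0,255),1)
cv2.imwrite("pics/w4.png",im); print(cur())
t,r=tool(0,-.2,0);rows(t,r,1)
E
```

```text
(array([-97.65,   1.52, 186.51]), array([ 0.39, -0.47, -0.15]), {'clock': 3.7833, 'qpos': array([-0.23,  0.06,  2.2 ,  0.15,  0.73, -0.63]), 'qvel': array([ 0.04, -0.02, -0.11, -0.03,  0.07,  0.07]), 'joint_efforts': array([ -1.38, -31.88, -26.07,   0.8 ,  -1.96,  -1.1 ]), 'eef_pos': array([428.34, -64.61, 189.46]), 'tcp_rot': array([-3.14, -0.19,  0.29]), 'contact_force': array([ 0.51, -0.33, -0.15]), 'wrist_torque': array([0.04, 0.1 , 0.01]), 'opening': 0.3481074550695468})
[0.0044, 0.0017, 0.0636] [-0.0032, 0.0056, -0.0008]
```

View pics/w4.png

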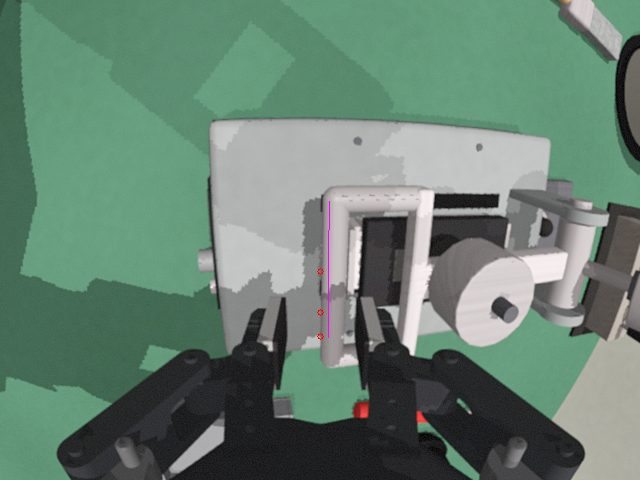

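```bash
cat > chk.py <<'E'
from g import *
import sys
pr=cam("wrist"); im=viewer.grab_frame("wrist")[:,:,::-1].copy()
import h
def pj(P):
    K,t,r=pr; q=(np.atleast_2d(P)-t)@r; th=np.arctan2(np.hypot(q[:,0],q[:,1]),q[:,2]); s=(th/np.hypot(q[:,0],q[:,1]))[:,None]; return q[:,:2]*s*K[0,0]+K[:2,2]
x0,y0,k=270,150,4
b=cv2.resize(im[y0:y0+150,x0:x0+200],None,fx=k,fy=k,interpolation=cv2.INTER_CUBIC)
def bx(x0,x1,y0,y1,z): return [[x0,y0,z],[x1,y0,z],[x1,y1,z],[x0,y1,z],[x0,y0,z]]
for L,c in [(bx(-55,55,-30,30,100),(0,255,255)),([[-80,-41,125],[-80,41,125]],(255,0,255)),([[105,-40,125],[105,40,125]],(0,255,0))]:
    Lp=np.concatenate([np.linspace(a,b2,12) for a,b2 in zip(np.array(L)[:-1],np.array(L)[1:])])
    cv2.polylines(b,[((pj(W(p,Lp))-[x0,y0]+.5)*k-.5).round().astype(int)],False,c,1)
cv2.imwrite(sys.argv[1],b); print(pr[1],cam("wrist")[1],cur()[:2])
E
python3 chk.py pics/w5.png
```

```text
[383.28   5.29 307.58] [385.38   5.33 309.39] (array([-95.3 ,   0.72, 188.54]), array([-0.71,  0.87, -0.25]))
```

View pics/w5.png

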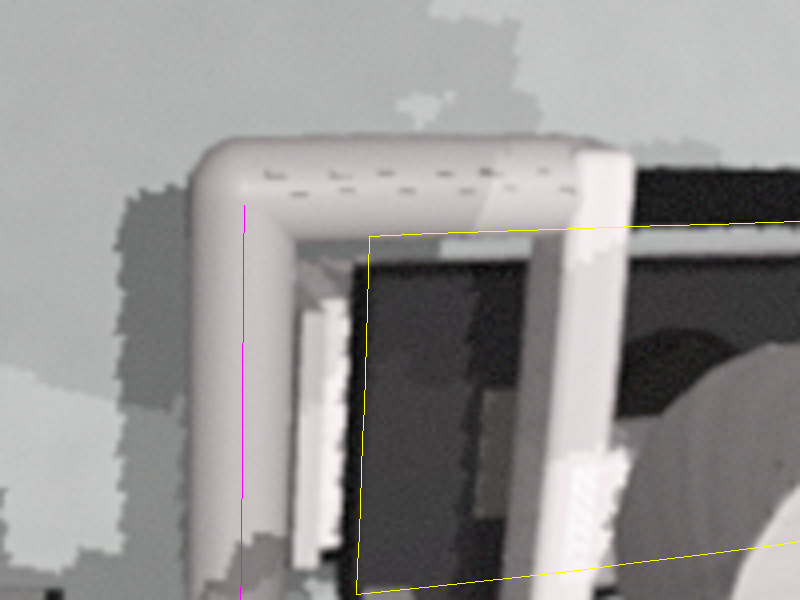

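```bash
sed -i 's/^p=np.load("pose2.npy")\[:3\]; B0=-1.0/p=np.load("pose3.npy")[:3]/; s/(185+1)/185/' g.py; python3 - <<'E'
import numpy as np
q=np.load("pose2.npy"); c,s=np.cos(q[2]),np.sin(q[2]); q[0]+=s*3.8; q[1]-=c*3.8; np.save("pose3.npy",q); print(q)
E
python3 chk.py pics/w6.png
```

```text
[ 5.23851245e+02 -4.10726922e+01  2.95598982e-01 -1.48416150e+02]
[385.38   5.33 309.39] [386.73   5.34 310.49] (array([-93.67,   3.97, 189.82]), array([-0.81, -0.18,  0.58]))
```

View pics/w6.png

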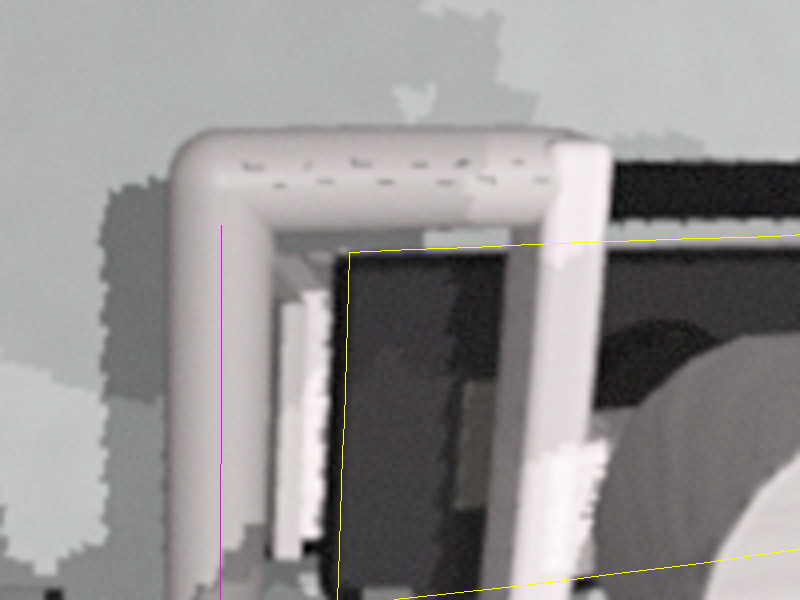

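```bash
python3 - <<'E'
from g import *
t,r=tool(0,-.2,0);rows(t,r,1);t,r=tool(0,-.2,30);rows(t,r,1);print(cur()[0])
E
```

```text
[0.0006, 0.004, 0.0662] [-0.0003, 0.0007, 0.0006]
[0.0005, 0.004, 0.0362] [-0.0003, 0.0007, 0.0006]
[-93.67   3.97 189.82]
```

Emit:
send_rows --plan '[[[0, 0.004, 0.02], [0, 0, 0], -0.3], [[0.0005, 0.004, 0.038], [0, 0, 0], -0.3], [[0.0005, 0.004, 0.054], [0, 0, 0], -0.3], [[0.0005, 0.004, 0.066], [0, 0, 0], -0.3], [[0.0005, 0.004, 0.066], [0, 0, 0], -0.3]]' --squeeze 20

```text
clock: 4.3
eef_pos: [447.9, -63.4, 127.8]
tcp_rot: [-3.141, -0.199, 0.298]
contact_force: [-0.7, 0.4, 0.4]
opening: 0.35
```

```bash
python3 - <<'E'
from g import *
im=viewer.grab_frame("wrist")[:,:,::-1]
cv2.imwrite("pics/w7.png",im); print(cur()[:2],status.sense()["opening"])
t,r=tool(0,-.2,0);rows(t,r,1)
E
```

```text
(array([-78.6 ,   0.6 , 125.69]), array([ 0.52,  0.37, -0.  ])) 0.3515781994976874
[-0.0015, 0.0006, 0.0004] [-0.001, 0.0008, 0.0027]
```

View pics/w7.png

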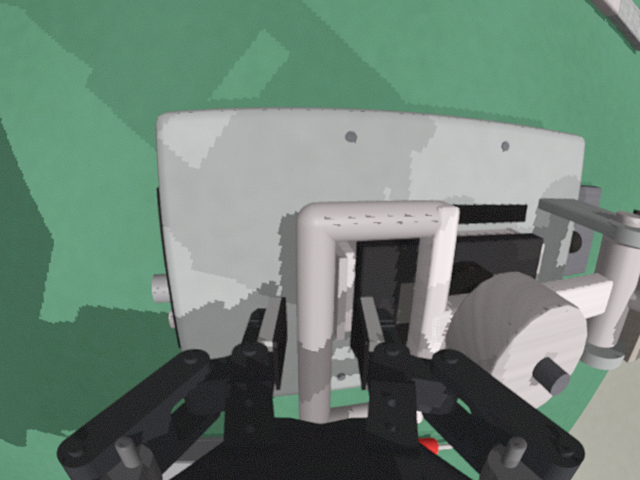

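Emit:
send_rows --plan '[[[-0.001, 0, 0], [0, 0, 0], -1], [[-0.001, 0, 0], [0, 0, 0], -1], [[-0.001, 0, 0], [0, 0, 0], -1], [[-0.001, 0, 0], [0, 0, 0], -1], [[-0.001, 0, 0], [0, 0, 0], -1]]' --squeeze 25

```text
clock: 4.77
eef_pos: [445.5, -63.6, 128.9]
tcp_rot: [-3.14, -0.197, 0.299]
contact_force: [-7.6, -4.3, -0.7]
opening: 0.154
```

```bash
cat > arc.py <<'E'
from g import *
import sys
# g: measured grip location offsets: report current angle, radial error, forces, and rows
l,f,s=cur()
dx,dz=105-l[0],l[2]-125
a=np.arctan2(dz,dx); rr=np.hypot(dx,dz)
t=np.array([np.sin(a),0,np.cos(a)]); rad=np.array([-np.cos(a),0,np.sin(a)])
print("t",round(s["clock"],2),"a %.3f r %.1f y %.1f"%(a,rr,l[1]),"op %.3f"%s["opening"],"F",f.round(1),"Ftan %.1f Frad %.1f"%(f@t,f@rad),"rot",s["tcp_rot"].round(3))
a0=float(sys.argv[1]) if sys.argv[1]!="c" else a; a1=float(sys.argv[2]); th0=s["tcp_rot"][1]; th=float(sys.argv[3]) if len(sys.argv)>3 else -.2
rref=float(sys.argv[4]) if len(sys.argv)>4 else 185
for i in range(1,6):
    aa=a0+(a1-a0)*i/5
    tl=np.array([105-rref*np.cos(aa),0,125+rref*np.sin(aa)])
    Rm=R.from_euler('xyz',[np.pi,th,p[2]]); tw=W(p,[tl])[0]-3*Rm.apply([0,0,1])
    d,rv=delta(tw,[np.pi,th,p[2]],s); print(d.round(4).tolist(),rv.round(4).tolist())
E
python3 arc.py c 0.12
```

```text
t 4.77 a 0.005 r 186.0 y 1.3 op 0.154 F [-8.5 -1.9 -0.7] Ftan -0.7 Frad 8.5 rot [-3.14 -0.2   0.3 ]
[0.0018, 0.0013, -0.004] [-0.002, 0.0034, 0.0034]
[0.0028, 0.0013, -0.0081] [-0.002, 0.0034, 0.0034]
[0.0039, 0.0013, -0.0122] [-0.002, 0.0034, 0.0034]
[0.0051, 0.0013, -0.0163] [-0.002, 0.0034, 0.0034]
[0.0064, 0.0013, -0.0203] [-0.002, 0.0034, 0.0034]
```

```bash
python3 - <<'E'
import numpy as np
q=np.load("pose3.npy"); c,s=np.cos(q[2]),np.sin(q[2]); q[0]+=-1.8*c-s*.8; q[1]+=-1.8*s+c*.8; np.save("pose4.npy",q); print(q)
E
sed -i s/pose3/pose4/ g.py
python3 arc.py 0 0.1
```

```text
[ 5.21896264e+02 -4.08317532e+01  2.95598982e-01 -1.48416150e+02]
t 4.77 a 0.005 r 184.2 y 0.5 op 0.154 F [-8.5 -1.9 -0.7] Ftan -0.7 Frad 8.5 rot [-3.14 -0.2   0.3 ]
[-0.0003, 0.0005, -0.0028] [-0.002, 0.0034, 0.0034]
[0.0006, 0.0005, -0.0064] [-0.002, 0.0034, 0.0034]
[0.0015, 0.0005, -0.01] [-0.002, 0.0034, 0.0034]
[0.0024, 0.0005, -0.0136] [-0.002, 0.0034, 0.0034]
[0.0035, 0.0005, -0.0171] [-0.002, 0.0034, 0.0034]
```

Emit:
send_rows --plan '[[[-0.0006, 0.0005, -0.0025], [0, 0, 0], -1], [[0.0004, 0.0005, -0.006], [0, 0, 0], -1], [[0.0013, 0.0005, -0.0098], [0, 0, 0], -1], [[0.0023, 0.0005, -0.0134], [0, 0, 0], -1], [[0.0034, 0.0005, -0.017], [0, 0, 0], -1]]'

```text
clock: 5.18
eef_pos: [446.1, -63.5, 147.5]
tcp_rot: [-3.14, -0.198, 0.299]
contact_force: [2.0, 4.9, -5.1]
opening: 0.15
```

```bash
python3 arc.py 0.1 0.22
```

```text
t 5.18 a 0.106 r 184.6 y 0.4 op 0.150 F [ 3.3  4.1 -5.1] Ftan -4.8 Frad -3.9 rot [-3.14 -0.2   0.3 ]
[0.0006, 0.0004, -0.0033] [-0.0023, 0.0023, 0.0034]
[0.002, 0.0004, -0.0075] [-0.0023, 0.0023, 0.0034]
[0.0036, 0.0004, -0.0116] [-0.0023, 0.0023, 0.0034]
[0.0053, 0.0004, -0.0158] [-0.0023, 0.0023, 0.0034]
[0.007, 0.0004, -0.0198] [-0.0023, 0.0023, 0.0034]
```

Emit:
send_rows --plan '[[[0.0007, 0, -0.0034], [0, 0, 0], -1], [[0.0021, 0, -0.0076], [0, 0, 0], -1], [[0.0037, 0, -0.0117], [0, 0, 0], -1], [[0.0054, 0, -0.0158], [0, 0, 0], -1], [[0.0071, 0, -0.0199], [0, 0, 0], -1]]'

```text
clock: 5.6
eef_pos: [449.0, -62.6, 168.9]
tcp_rot: [-3.14, -0.198, 0.299]
contact_force: [1.5, 2.5, -5.7]
opening: 0.15
```

```bash
python3 arc.py 0.22 0.36
```

```text
t 5.6 a 0.223 r 185.0 y 0.4 op 0.150 F [ 2.1  1.9 -5.7] Ftan -5.1 Frad -3.4 rot [-3.14 -0.2   0.3 ]
[0.0019, 0.0004, -0.0041] [-0.0023, 0.0024, 0.0034]
[0.0042, 0.0004, -0.0088] [-0.0023, 0.0024, 0.0034]
[0.0067, 0.0004, -0.0133] [-0.0023, 0.0024, 0.0034]
[0.0092, 0.0004, -0.0178] [-0.0023, 0.0024, 0.0034]
[0.0119, 0.0004, -0.0223] [-0.0023, 0.0024, 0.0034]
```

Emit:
send_rows --plan '[[[0.0018, 0, -0.0041], [0, 0, 0], -1], [[0.0041, 0, -0.0088], [0, 0, 0], -1], [[0.0066, 0, -0.0133], [0, 0, 0], -1], [[0.0091, 0, -0.0178], [0, 0, 0], -1], [[0.0118, 0, -0.0223], [0, 0, 0], -1]]'

```text
clock: 6.02
eef_pos: [455.3, -60.7, 193.3]
tcp_rot: [-3.14, -0.196, 0.299]
contact_force: [-4.6, -3.1, -2.2]
opening: 0.149
```

```bash
python3 arc.py 0.36 0.51
```

```text
t 6.02 a 0.360 r 185.7 y 0.4 op 0.149 F [-5.3 -1.6 -2.2] Ftan -4.0 Frad 4.2 rot [-3.14 -0.2   0.3 ]
[0.0036, 0.0004, -0.0043] [-0.0024, 0.0039, 0.0037]
[0.0068, 0.0004, -0.0089] [-0.0024, 0.0039, 0.0037]
[0.0101, 0.0004, -0.0134] [-0.0024, 0.0039, 0.0037]
[0.0135, 0.0004, -0.0178] [-0.0024, 0.0039, 0.0037]
[0.017, 0.0004, -0.022] [-0.0024, 0.0039, 0.0037]
```

```bash
python3 arc.py 0.36 0.51 -.2 186
```

```text
t 6.02 a 0.360 r 185.7 y 0.4 op 0.149 F [-5.3 -1.6 -2.2] Ftan -4.0 Frad 4.2 rot [-3.14 -0.2   0.3 ]
[0.0028, 0.0004, -0.0049] [-0.0024, 0.0039, 0.0037]
[0.006, 0.0004, -0.0095] [-0.0024, 0.0039, 0.0037]
[0.0093, 0.0004, -0.014] [-0.0024, 0.0039, 0.0037]
[0.0127, 0.0004, -0.0184] [-0.0024, 0.0039, 0.0037]
[0.0162, 0.0004, -0.0227] [-0.0024, 0.0039, 0.0037]
```

Emit:
send_rows --plan '[[[0.0028, 0, -0.0048], [0, 0, 0], -1], [[0.006, 0, -0.0094], [0, 0, 0], -1], [[0.0093, 0, -0.014], [0, 0, 0], -1], [[0.0127, 0, -0.0184], [0, 0, 0], -1], [[0.0162, 0, -0.0227], [0, 0, 0], -1]]'

```text
clock: 6.43
eef_pos: [465.8, -57.6, 219.1]
tcp_rot: [-3.14, -0.194, 0.3]
contact_force: [-6.7, -5.3, 1.3]
opening: 0.156
```

```bash
python3 arc.py 0.51 0.64 -.2 186
```

```text
t 6.43 a 0.510 r 186.7 y 0.3 op 0.156 F [-7.9 -3.1  1.3] Ftan -2.8 Frad 7.5 rot [-3.14 -0.19  0.3 ]
[0.0037, 0.0003, -0.0032] [-0.0022, 0.0057, 0.0042]
[0.007, 0.0003, -0.0067] [-0.0022, 0.0057, 0.0042]
[0.0104, 0.0003, -0.0102] [-0.0022, 0.0057, 0.0042]
[0.0138, 0.0003, -0.0136] [-0.0022, 0.0057, 0.0042]
[0.0174, 0.0003, -0.0169] [-0.0022, 0.0057, 0.0042]
```

```bash
python3 arc.py 0.51 0.64 -.2 188.5
```

```text
t 6.43 a 0.510 r 186.7 y 0.3 op 0.156 F [-7.9 -3.1  1.3] Ftan -2.8 Frad 7.5 rot [-3.14 -0.19  0.3 ]
[0.0019, 0.0003, -0.0048] [-0.0022, 0.0057, 0.0042]
[0.0052, 0.0003, -0.0085] [-0.0022, 0.0057, 0.0042]
[0.0086, 0.0003, -0.012] [-0.0022, 0.0057, 0.0042]
[0.0121, 0.0003, -0.0154] [-0.0022, 0.0057, 0.0042]
[0.0157, 0.0003, -0.0187] [-0.0022, 0.0057, 0.0042]
```

Emit:
send_rows --plan '[[[0.0019, 0, -0.0048], [0, 0, 0], -1], [[0.0052, 0, -0.0085], [0, 0, 0], -1], [[0.0086, 0, -0.012], [0, 0, 0], -1], [[0.0121, 0, -0.0154], [0, 0, 0], -1], [[0.0157, 0, -0.0187], [0, 0, 0], -1]]'

```text
clock: 6.85
eef_pos: [478.2, -54.0, 241.3]
tcp_rot: [-3.141, -0.196, 0.3]
contact_force: [5.1, -0.1, -7.0]
opening: 0.15
```

```bash
python3 arc.py 0.64 0.77 -.2 188.5
```

```text
t 6.85 a 0.647 r 188.1 y 0.1 op 0.150 F [ 4.9 -1.6 -7. ] Ftan -2.6 Frad -8.1 rot [-3.14 -0.2   0.3 ]
[0.0024, 0.0001, -0.0027] [-0.0016, 0.0038, 0.0043]
[0.0061, 0.0001, -0.0058] [-0.0016, 0.0038, 0.0043]
[0.01, 0.0001, -0.0089] [-0.0016, 0.0038, 0.0043]
[0.0139, 0.0001, -0.0118] [-0.0016, 0.0038, 0.0043]
[0.0179, 0.0002, -0.0146] [-0.0016, 0.0038, 0.0043]
```

```bash
python3 arc.py 0.645 0.77 -.2 187.3
```

```text
t 6.85 a 0.647 r 188.1 y 0.1 op 0.150 F [ 4.9 -1.6 -7. ] Ftan -2.6 Frad -8.1 rot [-3.14 -0.2   0.3 ]
[0.0037, 0.0001, -0.0023] [-0.0016, 0.0038, 0.0043]
[0.0073, 0.0001, -0.0052] [-0.0016, 0.0038, 0.0043]
[0.011, 0.0001, -0.0081] [-0.0016, 0.0038, 0.0043]
[0.0148, 0.0001, -0.0109] [-0.0016, 0.0038, 0.0043]
[0.0186, 0.0002, -0.0137] [-0.0016, 0.0038, 0.0043]
```

Emit:
send_rows --plan '[[[0.0037, 0, -0.0023], [0, 0, 0], -1], [[0.0073, 0, -0.0052], [0, 0, 0], -1], [[0.011, 0, -0.0081], [0, 0, 0], -1], [[0.0148, 0, -0.0109], [0, 0, 0], -1], [[0.0186, 0, -0.0137], [0, 0, 0], -1]]'

```text
clock: 7.27
eef_pos: [491.6, -50.0, 258.7]
tcp_rot: [-3.141, -0.192, 0.301]
contact_force: [-8.2, -5.3, 7.6]
opening: 0.149
```

```bash
python3 arc.py 0.77 0.9 -.2 187.3
```

```text
t 7.27 a 0.765 r 188.7 y 0.0 op 0.149 F [-9.4 -2.6  7.6] Ftan -1.0 Frad 12.0 rot [-3.14 -0.19  0.3 ]
[0.0055, 0.0, -0.0021] [-0.0014, 0.0077, 0.0049]
[0.0096, 0.0001, -0.0047] [-0.0014, 0.0077, 0.0049]
[0.0138, 0.0001, -0.0072] [-0.0014, 0.0077, 0.0049]
[0.018, 0.0001, -0.0096] [-0.0014, 0.0077, 0.0049]
[0.0223, 0.0001, -0.0119] [-0.0014, 0.0077, 0.0049]
```

```bash
sed -i 's/l\[2\]-125/l[2]-HZ/; s/125+rref/HZ+rref/; s/^l,f,s=cur()/l,f,s=cur(); HZ=130.5/' arc.py; python3 arc.py c 0.88 -.2 185.3
```

```text
t 7.27 a 0.744 r 184.9 y 0.0 op 0.149 F [-9.4 -2.6  7.6] Ftan -0.8 Frad 12.0 rot [-3.14 -0.19  0.3 ]
[0.0039, 0.0, -0.0032] [-0.0014, 0.0077, 0.0049]
[0.008, 0.0, -0.0061] [-0.0014, 0.0077, 0.0049]
[0.0123, 0.0001, -0.0088] [-0.0014, 0.0077, 0.0049]
[0.0166, 0.0001, -0.0114] [-0.0014, 0.0077, 0.0049]
[0.021, 0.0001, -0.0138] [-0.0014, 0.0077, 0.0049]
```

Emit:
send_rows --plan '[[[0.0036, 0, -0.0036], [0, 0, 0], -1], [[0.0077, 0, -0.0065], [0, 0, 0], -1], [[0.012, 0, -0.0092], [0, 0, 0], -1], [[0.0163, 0, -0.0118], [0, 0, 0], -1], [[0.0207, 0, -0.0142], [0, 0, 0], -1]]'

```text
clock: 7.68
eef_pos: [508.9, -44.9, 277.0]
tcp_rot: [3.141, -0.193, 0.301]
contact_force: [-1.0, -3.0, -0.9]
opening: 0.151
```

```bash
python3 arc.py c 1.0 -.2 185.8
```

```text
t 7.68 a 0.883 r 185.8 y -0.1 op 0.151 F [-1.8 -2.5 -0.9] Ftan -1.9 Frad 0.5 rot [ 3.14 -0.19  0.3 ]
[0.0039, -0.0001, -0.002] [-0.0009, 0.0075, 0.0051]
[0.0078, -0.0001, -0.0039] [-0.0009, 0.0075, 0.0051]
[0.0117, -0.0001, -0.0058] [-0.0009, 0.0075, 0.0051]
[0.0157, -0.0001, -0.0075] [-0.0009, 0.0075, 0.0051]
[0.0197, -0.0, -0.0092] [-0.0009, 0.0075, 0.0051]
```

Emit:
send_rows --plan '[[[0.0039, 0, -0.002], [0, 0, 0], -1], [[0.0078, 0, -0.0039], [0, 0, 0], -1], [[0.0117, 0, -0.0058], [0, 0, 0], -1], [[0.0157, 0, -0.0075], [0, 0, 0], -1], [[0.0197, 0, -0.0092], [0, 0, 0], -1]]'

```text
clock: 8.1
eef_pos: [526.1, -39.8, 290.3]
tcp_rot: [3.141, -0.193, 0.301]
contact_force: [-0.4, -3.9, 0.9]
opening: 0.15
```

```bash
python3 arc.py c 1.12 -.2 186
```

```text
t 8.1 a 1.003 r 186.1 y -0.3 op 0.150 F [-1.6 -3.6  0.9] Ftan -0.9 Frad 1.6 rot [ 3.14 -0.19  0.3 ]
[0.0041, -0.0003, -0.0015] [-0.0004, 0.0071, 0.005]
[0.0082, -0.0002, -0.0029] [-0.0004, 0.0071, 0.005]
[0.0123, -0.0002, -0.0043] [-0.0004, 0.0071, 0.005]
[0.0165, -0.0002, -0.0056] [-0.0004, 0.0071, 0.005]
[0.0207, -0.0002, -0.0067] [-0.0004, 0.0071, 0.005]
```

Emit:
send_rows --plan '[[[0.0041, 0.0003, -0.0015], [0, 0, 0], -1], [[0.0082, 0.0005, -0.003], [0, 0, 0], -1], [[0.0123, 0.0005, -0.0044], [0, 0, 0], -1], [[0.0165, 0.0005, -0.0057], [0, 0, 0], -1], [[0.0207, 0.0005, -0.0069], [0, 0, 0], -1]]'

```text
clock: 8.52
eef_pos: [544.8, -34.5, 301.2]
tcp_rot: [3.141, -0.193, 0.301]
contact_force: [-2.3, -1.3, 4.9]
opening: 0.153
```

```bash
python3 arc.py c 1.24 -.2 186
```

```text
t 8.52 a 1.123 r 186.1 y -0.6 op 0.153 F [-2.6 -0.6  4.9] Ftan -0.2 Frad 5.5 rot [ 3.14 -0.19  0.3 ]
[0.0042, -0.0005, -0.0009] [-0.0005, 0.0071, 0.0051]
[0.0085, -0.0005, -0.0019] [-0.0005, 0.0071, 0.0051]
[0.0128, -0.0005, -0.0028] [-0.0005, 0.0071, 0.0051]
[0.0171, -0.0005, -0.0035] [-0.0005, 0.0071, 0.0051]
[0.0214, -0.0005, -0.0042] [-0.0005, 0.0071, 0.0051]
```

Emit:
send_rows --plan '[[[0.0041, 0, -0.0014], [0, 0, 0], -1], [[0.0084, 0, -0.0024], [0, 0, 0], -1], [[0.0127, 0, -0.0033], [0, 0, 0], -1], [[0.017, 0, -0.004], [0, 0, 0], -1], [[0.0213, 0, -0.0047], [0, 0, 0], -1]]'

```text
clock: 8.93
eef_pos: [564.5, -28.6, 310.2]
tcp_rot: [3.141, -0.193, 0.301]
contact_force: [-2.0, -3.6, 4.7]
opening: 0.152
```

```bash
python3 arc.py c 1.35 -.2 186.6
```

```text
t 8.93 a 1.243 r 186.7 y -0.7 op 0.152 F [-2.9 -2.9  4.7] Ftan -1.3 Frad 5.4 rot [ 3.14 -0.19  0.3 ]
[0.0039, -0.0007, -0.0004] [-0.0, 0.0067, 0.0051]
[0.0079, -0.0007, -0.0008] [-0.0, 0.0067, 0.0051]
[0.0119, -0.0006, -0.0011] [-0.0, 0.0067, 0.0051]
[0.0159, -0.0006, -0.0014] [-0.0, 0.0067, 0.0051]
[0.0198, -0.0006, -0.0015] [-0.0, 0.0067, 0.0051]
```

Emit:
send_rows --plan '[[[0.0038, 0, -0.0009], [0, 0, 0], -1], [[0.0078, 0, -0.0013], [0, 0, 0], -1], [[0.0118, 0, -0.0016], [0, 0, 0], -1], [[0.0157, 0, -0.0019], [0, 0, 0], -1], [[0.0197, 0, -0.002], [0, 0, 0], -1]]'

```text
clock: 9.35
eef_pos: [583.2, -23.0, 316.2]
tcp_rot: [3.14, -0.194, 0.301]
contact_force: [2.4, -4.1, 1.0]
opening: 0.152
```

```bash
python3 arc.py c 1.45 -.2 187
```

```text
t 9.35 a 1.352 r 187.2 y -0.8 op 0.152 F [ 1.1 -4.6  1. ] Ftan 1.3 Frad 0.8 rot [ 3.14 -0.19  0.3 ]
[0.0037, -0.0008, 0.0002] [0.0004, 0.0063, 0.0051]
[0.0073, -0.0008, 0.0002] [0.0004, 0.0063, 0.0051]
[0.011, -0.0008, 0.0003] [0.0004, 0.0063, 0.0051]
[0.0146, -0.0008, 0.0004] [0.0004, 0.0063, 0.0051]
[0.0183, -0.0007, 0.0007] [0.0004, 0.0063, 0.0051]
```

Emit:
send_rows --plan '[[[0.0037, 0.0003, 0], [0, 0, 0], -1], [[0.0073, 0.0005, 0], [0, 0, 0], -1], [[0.011, 0.0006, 0.0001], [0, 0, 0], -1], [[0.0146, 0.0006, 0.0003], [0, 0, 0], -1], [[0.0183, 0.0006, 0.0006], [0, 0, 0], -1]]'

```text
clock: 9.77
eef_pos: [600.9, -17.9, 319.2]
tcp_rot: [3.141, -0.194, 0.301]
contact_force: [1.2, 0.2, -0.4]
opening: 0.149
```

```bash
python3 arc.py c 1.51 -.2 187.2; python3 - <<'E'
from g import *
for n in["scene","side"]:
    im=viewer.grab_frame(n)[:,:,::-1]; cv2.imwrite(f"pics/{n}8.png",im[150:390,200:520] if n=="scene" else im[100:340,200:520])
E
```

```text
t 9.77 a 1.452 r 187.0 y -1.1 op 0.149 F [ 1.2 -0.2 -0.4] Ftan 1.2 Frad -0.6 rot [ 3.14 -0.19  0.3 ]
[0.0022, -0.0011, 0.0] [0.0001, 0.0063, 0.0051]
[0.0043, -0.0011, 0.0002] [0.0001, 0.0063, 0.0051]
[0.0065, -0.0011, 0.0004] [0.0001, 0.0063, 0.0051]
[0.0086, -0.0011, 0.0007] [0.0001, 0.0063, 0.0051]
[0.0108, -0.0011, 0.001] [0.0001, 0.0063, 0.0051]
```

View pics/scene8.png

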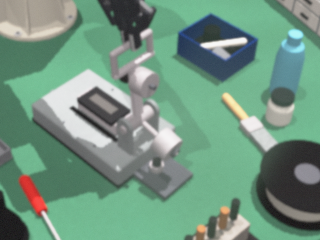

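View pics/side8.png

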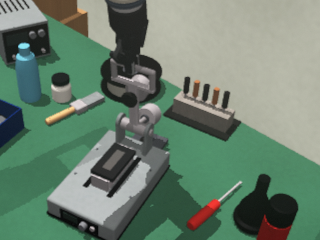

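Emit:
send_rows --plan '[[[0.0022, 0, 0], [0, 0, 0], -1], [[0.0043, 0, 0.0002], [0, 0, 0], -1], [[0.0065, 0, 0.0004], [0, 0, 0], -1], [[0.0086, 0, 0.0007], [0, 0, 0], -1], [[0.0108, 0, 0.001], [0, 0, 0], -1]]'

```text
clock: 10.28
eef_pos: [611.7, -14.7, 320.2]
tcp_rot: [3.14, -0.194, 0.301]
contact_force: [1.4, -1.2, 1.4]
opening: 0.151
```

```bash
python3 arc.py c 1.56 -.2 187
```

```text
t 10.28 a 1.512 r 187.1 y -1.2 op 0.151 F [ 1.  -1.5  1.4] Ftan 1.1 Frad 1.4 rot [ 3.14 -0.19  0.3 ]
[0.0017, -0.0012, 0.0003] [0.0003, 0.0059, 0.0052]
[0.0035, -0.0012, 0.0006] [0.0003, 0.0059, 0.0052]
[0.0053, -0.0012, 0.0009] [0.0003, 0.0059, 0.0052]
[0.007, -0.0012, 0.0012] [0.0003, 0.0059, 0.0052]
[0.0088, -0.0012, 0.0015] [0.0003, 0.0059, 0.0052]
```

Emit:
send_rows --plan '[[[0.0017, 0, 0.0003], [0, 0, 0], -1], [[0.0035, 0, 0.0006], [0, 0, 0], -1], [[0.0053, 0, 0.0009], [0, 0, 0], -1], [[0.007, 0, 0.0012], [0, 0, 0], -1], [[0.0088, 0, 0.0015], [0, 0, 0], -1]]'

```text
clock: 10.7
eef_pos: [620.4, -12.2, 320.4]
tcp_rot: [3.14, -0.194, 0.301]
contact_force: [2.7, -2.3, -1.2]
opening: 0.152
```

```bash
python3 arc.py c 1.605 -.2 187.1
```

```text
t 10.7 a 1.561 r 187.0 y -1.3 op 0.152 F [ 1.9 -3.  -1.2] Ftan 1.9 Frad -1.2 rot [ 3.14 -0.19  0.3 ]
[0.0016, -0.0013, 0.0002] [0.0005, 0.0059, 0.0052]
[0.0032, -0.0013, 0.0005] [0.0005, 0.0059, 0.0052]
[0.0049, -0.0013, 0.0009] [0.0005, 0.0059, 0.0052]
[0.0065, -0.0013, 0.0012] [0.0005, 0.0059, 0.0052]
[0.0081, -0.0012, 0.0016] [0.0005, 0.0059, 0.0052]
```

Emit:
send_rows --plan '[[[0.0016, 0.0003, 0.0003], [0, 0, 0], -1], [[0.0032, 0.0003, 0.0006], [0, 0, 0], -1], [[0.0049, 0.0003, 0.001], [0, 0, 0], -1], [[0.0065, 0.0003, 0.0013], [0, 0, 0], -1], [[0.0081, 0.0003, 0.0017], [0, 0, 0], -1]]'

```text
clock: 11.12
eef_pos: [628.6, -9.8, 320.4]
tcp_rot: [3.14, -0.194, 0.301]
contact_force: [1.4, 1.3, 0.2]
opening: 0.153
```

```bash
python3 arc.py c 1.65 -.2 187
```

```text
t 11.12 a 1.606 r 187.1 y -1.4 op 0.153 F [1.7 0.8 0.2] Ftan 1.7 Frad 0.3 rot [ 3.14 -0.19  0.3 ]
[0.0016, -0.0014, 0.0005] [0.0004, 0.0058, 0.0053]
[0.0031, -0.0014, 0.0009] [0.0004, 0.0058, 0.0053]
[0.0047, -0.0014, 0.0013] [0.0004, 0.0058, 0.0053]
[0.0063, -0.0014, 0.0017] [0.0004, 0.0058, 0.0053]
[0.0079, -0.0014, 0.0021] [0.0004, 0.0058, 0.0053]
```

Emit:
send_rows --plan '[[[0.0016, 0, 0.0005], [0, 0, 0], -1], [[0.0031, 0, 0.0009], [0, 0, 0], -1], [[0.0047, 0, 0.0013], [0, 0, 0], -1], [[0.0063, 0, 0.0017], [0, 0, 0], -1], [[0.0079, 0, 0.0021], [0, 0, 0], -1]]'

```text
clock: 11.53
eef_pos: [636.6, -7.5, 319.8]
tcp_rot: [3.14, -0.194, 0.301]
contact_force: [2.6, 0.1, -2.8]
opening: 0.152
```

```bash
python3 arc.py c 1.69 -.2 187.1;python3 - <<'E'
from g import *
im=viewer.grab_frame("scene")[:,:,::-1]; cv2.imwrite(f"pics/scene9.png",cv2.resize(im[220:360,290:450],None,fx=4,fy=4,interpolation=cv2.INTER_CUBIC))
E
```

```text
t 11.53 a 1.651 r 187.0 y -1.5 op 0.152 F [ 2.5 -0.7 -2.8] Ftan 2.8 Frad -2.6 rot [ 3.14 -0.19  0.3 ]
[0.0014, -0.0015, 0.0003] [0.0005, 0.0057, 0.0052]
[0.0028, -0.0015, 0.0007] [0.0005, 0.0057, 0.0052]
[0.0042, -0.0015, 0.0011] [0.0005, 0.0057, 0.0052]
[0.0056, -0.0015, 0.0016] [0.0005, 0.0057, 0.0052]
[0.007, -0.0014, 0.002] [0.0005, 0.0057, 0.0052]
```

View pics/scene9.png

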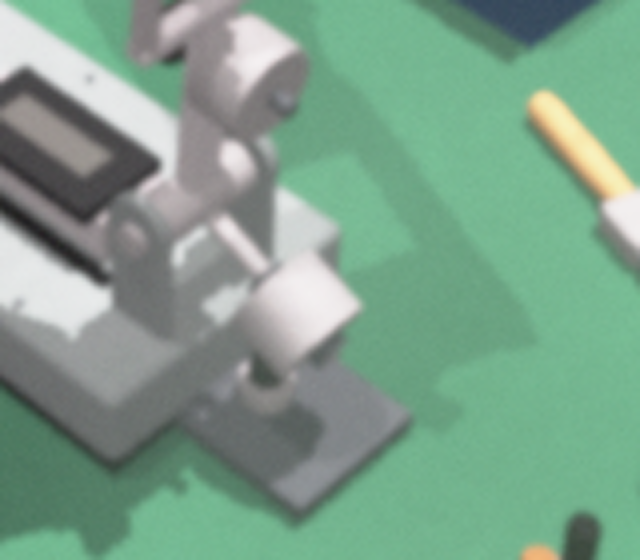

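Emit:
send_rows --plan '[[[0.0013, 0, 0.0004], [0, 0, 0], -1], [[0.0025, 0, 0.0008], [0, 0, 0], -1], [[0.0037, 0, 0.0012], [0, 0, 0], -1], [[0.005, 0, 0.0016], [0, 0, 0], -1], [[0.0062, 0, 0.002], [0, 0, 0], -1]]'

```text
clock: 12.0
eef_pos: [643.2, -5.5, 319.1]
tcp_rot: [3.14, -0.195, 0.301]
contact_force: [3.4, -0.6, -0.6]
opening: 0.149
```

```bash
python3 arc.py c 1.72 -.2 187
```

```text
t 12.0 a 1.689 r 187.0 y -1.5 op 0.149 F [ 3.1 -1.5 -0.6] Ftan 3.1 Frad -0.2 rot [ 3.14 -0.2   0.3 ]
[0.0011, -0.0015, 0.0003] [0.0007, 0.0053, 0.0053]
[0.0022, -0.0015, 0.0007] [0.0007, 0.0053, 0.0053]
[0.0033, -0.0015, 0.0011] [0.0007, 0.0053, 0.0053]
[0.0045, -0.0015, 0.0015] [0.0007, 0.0053, 0.0053]
[0.0056, -0.0015, 0.0018] [0.0007, 0.0053, 0.0053]
```

Emit:
send_rows --plan '[[[0.0011, 0, 0.0003], [0, 0, 0], -1], [[0.0022, 0, 0.0007], [0, 0, 0], -1], [[0.0033, 0, 0.0011], [0, 0, 0], -1], [[0.0045, 0, 0.0015], [0, 0, 0], -1], [[0.0056, 0, 0.0018], [0, 0, 0], -1]]'

```text
clock: 12.42
eef_pos: [648.9, -3.8, 318.3]
tcp_rot: [3.14, -0.195, 0.301]
contact_force: [3.3, -0.7, -2.3]
opening: 0.15
```

```bash
python3 arc.py c 1.75 -.2 187
```

```text
t 12.42 a 1.720 r 187.0 y -1.6 op 0.150 F [ 2.9 -1.6 -2.3] Ftan 3.3 Frad -1.8 rot [ 3.14 -0.2   0.3 ]
[0.001, -0.0016, 0.0003] [0.0008, 0.0054, 0.0053]
[0.0021, -0.0016, 0.0007] [0.0008, 0.0054, 0.0053]
[0.0031, -0.0015, 0.0011] [0.0008, 0.0054, 0.0053]
[0.0042, -0.0015, 0.0015] [0.0008, 0.0054, 0.0053]
[0.0052, -0.0015, 0.0019] [0.0008, 0.0054, 0.0053]
```

Emit:
send_rows --plan '[[[0.001, 0, 0.0004], [0, 0, 0], -1], [[0.0021, 0, 0.0008], [0, 0, 0], -1], [[0.0031, 0, 0.0012], [0, 0, 0], -1], [[0.0042, 0, 0.0016], [0, 0, 0], -1], [[0.0052, 0, 0.002], [0, 0, 0], -1]]'

```text
clock: 12.83
eef_pos: [654.3, -2.2, 317.3]
tcp_rot: [3.14, -0.195, 0.301]
contact_force: [2.7, -0.7, -1.4]
opening: 0.15
```

```bash
python3 arc.py c 1.78 -.2 187;python3 - <<'E'
from g import *
im=viewer.grab_frame("scene")[:,:,::-1]; cv2.imwrite(f"pics/scene10.png",cv2.resize(im[270:340,330:410],None,fx=8,fy=8,interpolation=cv2.INTER_CUBIC))
E
```

```text
t 12.83 a 1.751 r 186.9 y -1.6 op 0.150 F [ 2.3 -1.5 -1.4] Ftan 2.5 Frad -0.9 rot [ 3.14 -0.2   0.3 ]
[0.001, -0.0016, 0.0003] [0.0009, 0.0054, 0.0053]
[0.002, -0.0016, 0.0007] [0.0009, 0.0054, 0.0053]
[0.0031, -0.0016, 0.0012] [0.0009, 0.0054, 0.0053]
[0.0041, -0.0016, 0.0016] [0.0009, 0.0054, 0.0053]
[0.0051, -0.0015, 0.002] [0.0009, 0.0054, 0.0053]
```

View pics/scene10.png

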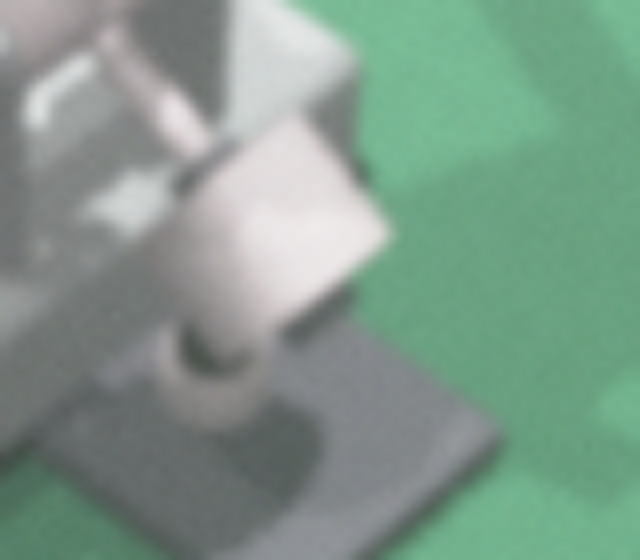

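Emit:
send_rows --plan '[[[0.0009, 0, 0.0003], [0, 0, 0], -1], [[0.0018, 0, 0.0007], [0, 0, 0], -1], [[0.0027, 0, 0.001], [0, 0, 0], -1], [[0.0036, 0, 0.0014], [0, 0, 0], -1], [[0.0045, 0, 0.0018], [0, 0, 0], -1]]'

```text
clock: 13.3
eef_pos: [659.1, -0.8, 316.4]
tcp_rot: [3.139, -0.195, 0.301]
contact_force: [2.8, -1.1, -0.7]
opening: 0.146
```

```bash
python3 arc.py c 1.80 -.2 187
```

```text
t 13.3 a 1.778 r 187.0 y -1.6 op 0.146 F [ 2.4 -1.8 -0.7] Ftan 2.5 Frad -0.2 rot [ 3.14 -0.2   0.3 ]
[0.0007, -0.0016, 0.0003] [0.0011, 0.0052, 0.0053]
[0.0015, -0.0016, 0.0007] [0.0011, 0.0052, 0.0053]
[0.0022, -0.0016, 0.001] [0.0011, 0.0052, 0.0053]
[0.003, -0.0016, 0.0013] [0.0011, 0.0052, 0.0053]
[0.0037, -0.0016, 0.0016] [0.0011, 0.0052, 0.0053]
```

Emit:
send_rows --plan '[[[0.0007, 0, 0.0003], [0, 0, 0], -1], [[0.0015, 0, 0.0006], [0, 0, 0], -1], [[0.0022, 0, 0.001], [0, 0, 0], -1], [[0.003, 0, 0.0013], [0, 0, 0], -1], [[0.0037, 0, 0.0016], [0, 0, 0], -1]]'

```text
clock: 13.72
eef_pos: [663.0, 0.4, 315.6]
tcp_rot: [3.14, -0.195, 0.301]
contact_force: [2.6, -1.1, -1.1]
opening: 0.152
```

```bash
python3 arc.py c 1.82 -.2 187
```

```text
t 13.72 a 1.800 r 187.0 y -1.6 op 0.152 F [ 2.2 -1.8 -1.1] Ftan 2.4 Frad -0.6 rot [ 3.14 -0.2   0.3 ]
[0.0007, -0.0016, 0.0003] [0.001, 0.0051, 0.0053]
[0.0013, -0.0016, 0.0006] [0.001, 0.0051, 0.0053]
[0.002, -0.0016, 0.0009] [0.001, 0.0051, 0.0053]
[0.0027, -0.0016, 0.0012] [0.001, 0.0051, 0.0053]
[0.0033, -0.0016, 0.0016] [0.001, 0.0051, 0.0053]
```

Emit:
send_rows --plan '[[[0.0007, 0, 0.0003], [0, 0, 0], -1], [[0.0014, 0, 0.0006], [0, 0, 0], -1], [[0.0021, 0, 0.001], [0, 0, 0], -1], [[0.0028, 0, 0.0013], [0, 0, 0], -1], [[0.0035, 0, 0.0017], [0, 0, 0], -1]]'

```text
clock: 14.13
eef_pos: [666.7, 1.5, 314.6]
tcp_rot: [3.139, -0.195, 0.301]
contact_force: [3.2, -1.6, -1.0]
opening: 0.149
```

```bash
python3 arc.py c 1.84 -.2 187
```

```text
t 14.13 a 1.822 r 187.1 y -1.7 op 0.149 F [ 2.6 -2.4 -1. ] Ftan 2.8 Frad -0.4 rot [ 3.14 -0.2   0.3 ]
[0.0006, -0.0017, 0.0004] [0.0012, 0.0048, 0.0053]
[0.0012, -0.0017, 0.0006] [0.0012, 0.0048, 0.0053]
[0.0018, -0.0016, 0.0009] [0.0012, 0.0048, 0.0053]
[0.0024, -0.0016, 0.0012] [0.0012, 0.0048, 0.0053]
[0.003, -0.0016, 0.0015] [0.0012, 0.0048, 0.0053]
```

Emit:
send_rows --plan '[[[0.0007, 0, 0.0003], [0, 0, 0], -1], [[0.0014, 0, 0.0006], [0, 0, 0], -1], [[0.0021, 0, 0.001], [0, 0, 0], -1], [[0.0028, 0, 0.0013], [0, 0, 0], -1], [[0.0035, 0, 0.0017], [0, 0, 0], -1]]'

```text
clock: 14.55
eef_pos: [670.3, 2.6, 313.5]
tcp_rot: [3.139, -0.195, 0.301]
contact_force: [2.8, -2.0, -2.1]
opening: 0.151
```

```bash
python3 arc.py c 1.865 -.2 187;python3 - <<'E'
from g import *
im=viewer.grab_frame("scene")[:,:,::-1]; cv2.imwrite(f"pics/scene11.png",cv2.resize(im[270:340,330:410],None,fx=8,fy=8,interpolation=cv2.INTER_CUBIC))
E
```

```text
t 14.55 a 1.843 r 186.9 y -1.7 op 0.151 F [ 2.1 -2.7 -2.1] Ftan 2.5 Frad -1.5 rot [ 3.14 -0.2   0.3 ]
[0.0008, -0.0017, 0.0003] [0.0012, 0.0051, 0.0053]
[0.0015, -0.0017, 0.0007] [0.0012, 0.0051, 0.0053]
[0.0022, -0.0017, 0.0011] [0.0012, 0.0051, 0.0053]
[0.003, -0.0017, 0.0015] [0.0012, 0.0051, 0.0053]
[0.0037, -0.0017, 0.0019] [0.0012, 0.0051, 0.0053]
```

View pics/scene11.png

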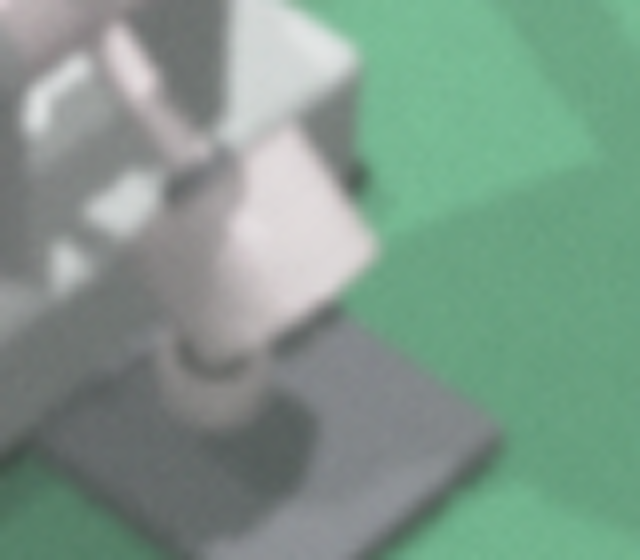

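Emit:
send_rows --plan '[[[0.0007, 0, 0.0003], [0, 0, 0], -1], [[0.0014, 0, 0.0007], [0, 0, 0], -1], [[0.0021, 0, 0.001], [0, 0, 0], -1], [[0.0028, 0, 0.0014], [0, 0, 0], -1], [[0.0035, 0, 0.0018], [0, 0, 0], -1]]'

```text
clock: 15.02
eef_pos: [672.5, 3.2, 312.8]
tcp_rot: [3.139, -0.192, 0.301]
contact_force: [-12.5, -6.2, 10.7]
opening: 0.146
```

```bash
python3 arc.py c 1.885 -.2 187
```

```text
t 15.02 a 1.855 r 186.9 y -1.7 op 0.146 F [-13.7  -2.3  10.7] Ftan -16.2 Frad 6.4 rot [ 3.14 -0.19  0.3 ]
[0.001, -0.0017, 0.0004] [0.0011, 0.0084, 0.0054]
[0.002, -0.0017, 0.0009] [0.0011, 0.0084, 0.0054]
[0.003, -0.0017, 0.0014] [0.0011, 0.0084, 0.0054]
[0.004, -0.0017, 0.0019] [0.0011, 0.0084, 0.0054]
[0.0049, -0.0017, 0.0025] [0.0011, 0.0084, 0.0054]
```

Emit:
send_rows --plan '[[[-0.0003, 0, -0.0001], [0, 0, 0], -1], [[-0.0005, 0, -0.0003], [0, 0, 0], -1], [[-0.0005, 0, -0.0003], [0, 0, 0], -1], [[-0.0005, 0, -0.0003], [0, 0, 0], -1], [[-0.0005, 0, -0.0003], [0, 0, 0], -1]]'

```text
clock: 15.43
eef_pos: [671.8, 3.0, 313.0]
tcp_rot: [3.139, -0.191, 0.301]
contact_force: [-3.2, -3.7, 3.0]
opening: 0.148
```

```bash
python3 arc.py c 1.885 -.2 187 | head -1
```

```text
t 15.43 a 1.851 r 186.9 y -1.7 op 0.148 F [-4.1 -2.6  3. ] Ftan -4.8 Frad 1.8 rot [ 3.14 -0.19  0.3 ]
```

Emit:
send_rows --plan '[[[-0.0002, 0, -0.0001], [0, 0, 0], -1], [[-0.0002, 0, -0.0001], [0, 0, 0], -1], [[-0.0002, 0, -0.0001], [0, 0, 0], -1], [[-0.0002, 0, -0.0001], [0, 0, 0], -1], [[-0.0002, 0, -0.0001], [0, 0, 0], -1]]'

```text
clock: 15.85
eef_pos: [671.6, 3.0, 313.1]
tcp_rot: [3.139, -0.191, 0.301]
contact_force: [-1.1, -3.1, 1.5]
opening: 0.148
```

```bash
python3 arc.py c 1.885 -.2 187 | head -1
```

```text
t 15.85 a 1.850 r 186.9 y -1.7 op 0.148 F [-2.  -2.6  1.5] Ftan -2.3 Frad 0.9 rot [ 3.14 -0.19  0.3 ]
```

Emit:
send_rows --plan '[[[-0.0002, 0, -0.0001], [0, 0, 0], -0.6], [[-0.0002, 0, -0.0001], [0, 0, 0], -0.5], [[-0.0002, 0, -0.0001], [0, 0, 0], -0.35], [[-0.0002, 0, -0.0001], [0, 0, 0], -0.2], [[-0.0002, 0, -0.0001], [0, 0, 0], -0.1]]'

```text
clock: 16.27
eef_pos: [671.5, 3.1, 313.1]
tcp_rot: [3.14, -0.191, 0.301]
contact_force: [0.8, 0.4, 0.5]
opening: 0.449
```

```bash
python3 arc.py c 1.885 -.2 187 | head -1; python3 - <<'E'
from g import *
im=viewer.grab_frame("wrist")[:,:,::-1]; cv2.imwrite(f"pics/w12.png",im)
im=viewer.grab_frame("scene")[:,:,::-1]; cv2.imwrite(f"pics/scene12.png",cv2.resize(im[180:330,260:420],None,fx=4,fy=4,interpolation=cv2.INTER_CUBIC))
E
```

```text
t 16.27 a 1.850 r 186.9 y -1.5 op 0.449 F [0.9 0.2 0.5] Ftan 0.7 Frad 0.7 rot [ 3.14 -0.19  0.3 ]
```

View pics/w12.png

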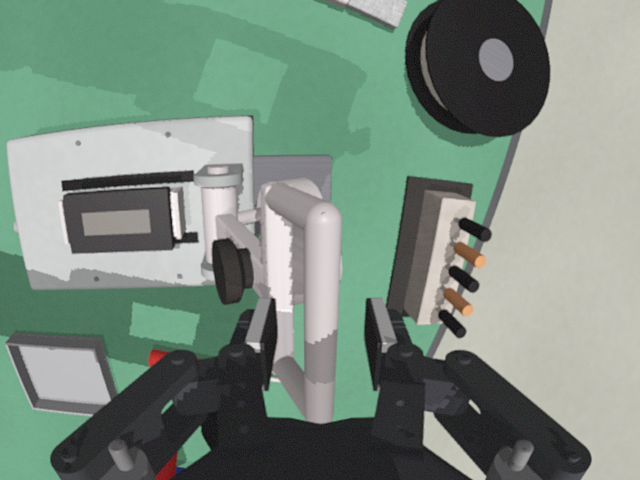

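View pics/scene12.png

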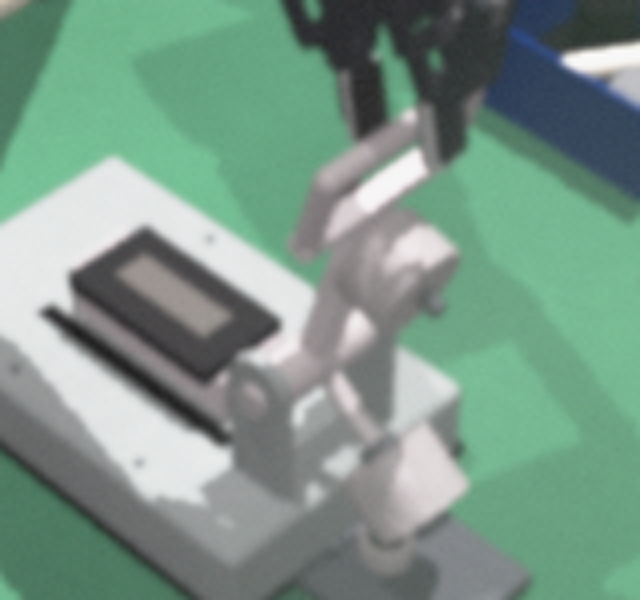

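Emit:
send_rows --plan '[[[0, 0, -0.012], [0, 0, 0], 0.0], [[0, 0, -0.03], [0, 0, 0], 0.4], [[0, 0, -0.055], [0, 0, 0], 0.6], [[0, 0, -0.085], [0, 0, 0], 0.7], [[0, 0, -0.11], [0, 0, 0], 0.7]]'

```text
clock: 16.78
eef_pos: [651.1, -3.1, 423.9]
tcp_rot: [3.139, -0.193, 0.301]
contact_force: [1.0, 0.4, 0.7]
opening: 0.847
```

```bash
python3 - <<'E'
from g import *
# view pose over plate: TCP at tester (0,0,230), yaw+pi/2
t=W(p,[[-10,0,230]])[0]; print(status.sense()["eef_pos"],t,status.sense()["qpos"])
rows(t,[np.pi,0,p[2]+np.pi/2],15)
E
```

```text
[651.07  -3.07 423.93] [512.33 -43.74 230.  ] [-0.04  0.19  1.49  0.06  1.28 -0.35]
[-0.0119, -0.0002, 0.0108] [0.0102, -0.01, -0.104]
[-0.0239, -0.0004, 0.0217] [0.0203, -0.0199, -0.208]
[-0.0358, -0.0005, 0.0325] [0.0305, -0.0299, -0.312]
[-0.0477, -0.0007, 0.0434] [0.0407, -0.0399, -0.416]
[-0.0597, -0.0009, 0.0542] [0.0508, -0.0499, -0.52]
[-0.0716, -0.0011, 0.0651] [0.061, -0.0598, -0.624]
[-0.0835, -0.0013, 0.0759] [0.0712, -0.0698, -0.728]
[-0.0955, -0.0015, 0.0868] [0.0814, -0.0798, -0.832]
[-0.1074, -0.0016, 0.0976] [0.0915, -0.0897, -0.936]
[-0.1193, -0.0018, 0.1085] [0.1017, -0.0997, -1.04]
[-0.1313, -0.002, 0.1193] [0.1119, -0.1097, -1.144]
[-0.1432, -0.0022, 0.1301] [0.122, -0.1197, -1.248]
[-0.1551, -0.0024, 0.141] [0.1322, -0.1296, -1.352]
[-0.1671, -0.0025, 0.1518] [0.1424, -0.1396, -1.456]
[-0.179, -0.0027, 0.1627] [0.1525, -0.1496, -1.5601]
```

Emit:
send_rows --plan '[[[-0.03, 0, -0.004], [0.01, -0.01, -0.104], 0.7], [[-0.06, 0, -0.006], [0.02, -0.02, -0.208], 0.7], [[-0.09, 0, -0.006], [0.03, -0.03, -0.312], 0.7], [[-0.12, 0, 0.0], [0.04, -0.04, -0.416], 0.7], [[-0.145, 0, 0.01], [0.05, -0.05, -0.52], 0.7]]'

```text
clock: 17.2
eef_pos: [515.5, -45.2, 388.0]
tcp_rot: [3.101, -0.132, 0.832]
contact_force: [0.6, -0.4, -0.9]
opening: 0.851
```

```bash
python3 - <<'E'
from g import *
t=W(p,[[-10,0,240]])[0]; print(status.sense()["eef_pos"],t)
rows(t,[np.pi,0,p[2]+np.pi/2],10)
E
```

```text
[515.53 -45.23 387.95] [512.33 -43.74 240.  ]
[-0.002, -0.0009, 0.0146] [0.0105, -0.0099, -0.1035]
[-0.0041, -0.0019, 0.0293] [0.0209, -0.0198, -0.207]
[-0.0061, -0.0028, 0.0439] [0.0314, -0.0296, -0.3105]
[-0.0082, -0.0037, 0.0585] [0.0418, -0.0395, -0.4139]
[-0.0102, -0.0046, 0.0731] [0.0523, -0.0494, -0.5174]
[-0.0123, -0.0056, 0.0878] [0.0627, -0.0593, -0.6209]
[-0.0143, -0.0065, 0.1024] [0.0732, -0.0692, -0.7244]
[-0.0164, -0.0074, 0.117] [0.0836, -0.0791, -0.8279]
[-0.0184, -0.0083, 0.1317] [0.0941, -0.0889, -0.9314]
[-0.0205, -0.0093, 0.1463] [0.1046, -0.0988, -1.0349]
```

Emit:
send_rows --plan '[[[-0.002, -0.001, 0.015], [0.01, -0.01, -0.103], 0.7], [[-0.004, -0.002, 0.029], [0.021, -0.02, -0.207], 0.7], [[-0.006, -0.003, 0.044], [0.031, -0.03, -0.31], 0.7], [[-0.008, -0.004, 0.058], [0.042, -0.04, -0.414], 0.7], [[-0.01, -0.005, 0.073], [0.052, -0.05, -0.517], 0.7]]'

```text
clock: 17.62
eef_pos: [513.9, -44.3, 314.7]
tcp_rot: [3.103, -0.06, 1.354]
contact_force: [-0.7, 1.2, 0.2]
opening: 0.849
```

```bash
python3 - <<'E'
from g import *
t=W(p,[[-10,0,240]])[0]; print(status.sense()["eef_pos"],t)
rows(t,[np.pi,0,p[2]+np.pi/2],5)
E
```

```text
[513.94 -44.25 314.73] [512.33 -43.74 240.  ]
[-0.0009, -0.0009, 0.0149] [0.0107, -0.0097, -0.1026]
[-0.0017, -0.0018, 0.0298] [0.0213, -0.0193, -0.2052]
[-0.0026, -0.0027, 0.0447] [0.032, -0.029, -0.3078]
[-0.0034, -0.0037, 0.0596] [0.0426, -0.0386, -0.4104]
[-0.0043, -0.0046, 0.0745] [0.0533, -0.0483, -0.513]
```

Emit:
send_rows --plan '[[[-0.001, -0.001, 0.015], [0.011, -0.01, -0.103], 0.7], [[-0.002, -0.002, 0.03], [0.021, -0.019, -0.205], 0.7], [[-0.003, -0.003, 0.045], [0.032, -0.029, -0.308], 0.7], [[-0.0034, -0.0037, 0.06], [0.043, -0.039, -0.41], 0.7], [[-0.0043, -0.0046, 0.0745], [0.053, -0.048, -0.513], 0.7]]'

```text
clock: 18.03
eef_pos: [512.7, -43.8, 240.3]
tcp_rot: [3.141, 0.001, 1.871]
contact_force: [-0.1, -0.0, 0.4]
opening: 0.845
```

Emit:
send_rows --plan '[[[0, 0, 0], [0, 0, 0], 0.7], [[0, 0, 0], [0, 0, 0], 0.7], [[0, 0, 0], [0, 0, 0], 0.7], [[0, 0, 0], [0, 0, 0], 0.7], [[0, 0, 0], [0, 0, 0], 0.7]]'

```text
clock: 18.45
eef_pos: [513.2, -43.9, 241.4]
tcp_rot: [3.139, 0.001, 1.87]
contact_force: [0.7, -0.0, 0.3]
opening: 0.849
```

```bash
cat > pl.py <<'E'
from g import *
import sys
K,t,r=cam("wrist"); s=status.sense(); im=viewer.grab_frame("wrist")[:,:,::-1].copy()
np.savez(sys.argv[1]+".npz",K=K,t=t,r=r,eef=s["eef_pos"],rot=s["tcp_rot"],op=s["opening"])
cv2.imwrite(f"pics/{sys.argv[1]}.png",im); print(s["eef_pos"],s["tcp_rot"],s["opening"],np.abs(s["qvel"]).max())
print([(l,d["p"],d["extent"]) for l in("plate","tray") for d in viewer.cut_out(l,"wrist")[:1]])
E
python3 pl.py w13
```

```text
[513.18 -43.95 241.42] [3.14 0.   1.87] 0.8493042524386633 0.008249448866460627
[('plate', 0.57, [276.0, 173.7, 83.2, 139.0]), ('tray', 0.93, [30.7, 0.4, 116.7, 137.6])]
```

View pics/w13.png

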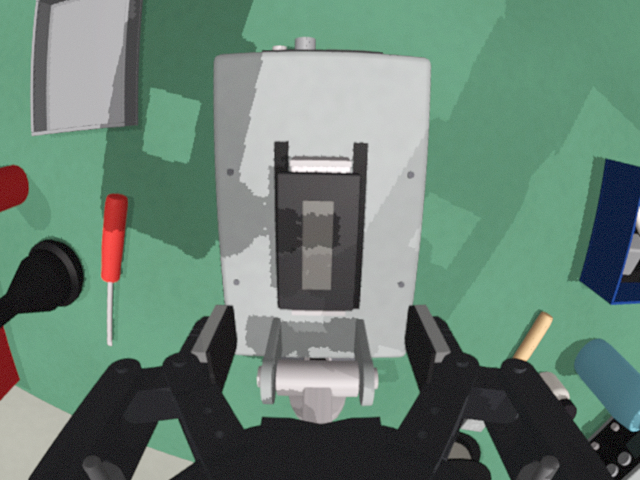

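```bash
python3 - <<'E'
import cv2
im=cv2.imread("pics/w13.png")
cv2.imwrite("pics/w13a.png",cv2.resize(im[160:320,240:400],None,fx=3.75,fy=3.75,interpolation=cv2.INTER_CUBIC))
cv2.imwrite("pics/w13b.png",cv2.resize(im[290:390,180:460],None,fx=2.85,fy=2.85,interpolation=cv2.INTER_CUBIC))
E
```

```text
(no output)
```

View pics/w13a.png

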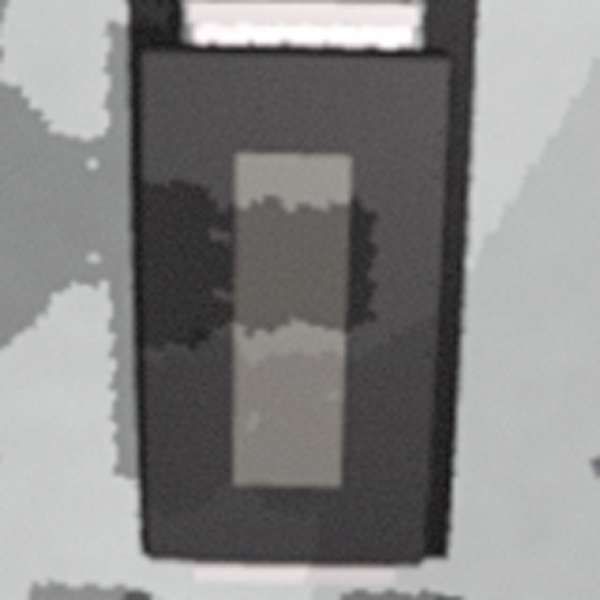

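View pics/w13b.png

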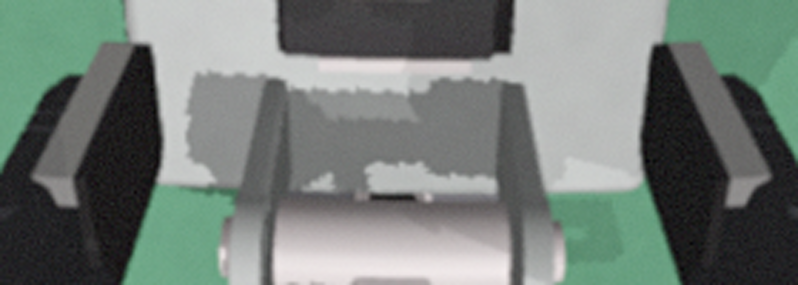

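```bash
cat > tip.py <<'E'
from g import *
def load(n):
    d=np.load(n+".npz"); return d
def rayd(d,px):
    v=(np.array(px)-d["K"][:2,2])/d["K"][0,0]; th=np.hypot(*v); return d["t"],d["r"]@np.array([*(np.sin(th)*v/th),np.cos(th)])
if __name__=="__main__":
    d=load("w13"); Rt=R.from_euler('xyz',d["rot"]).as_matrix()
    for px in [(232.6,305.8),(409.1,305.8),(236.1,339.1),(405.5,339.1)]:
        t,v=rayd(d,px); t=Rt.T@(t-d["eef"]); v=Rt.T@v
        for z in (9,13,16,19,22): print(px,z,(t+v*(z-t[2])/v[2]).round(1))
    P=[]
    for px in [(278.7,174.7),(359.2,175.2),(353.3,309.3),(280,308)]:
        t,v=rayd(d,px); P.append((t+v*(100-t[2])/v[2])[:2])
    P=np.array(P); print(P, P.mean(0)); e=np.diff(np.r_[P,P[:1]],axis=0); print(np.hypot(*e.T), [np.arctan2(*v[::-1]) for v in e])
E
python3 tip.py
```

```text
(232.6, 305.8) 9 [-36.8 -10.8   9. ]
(232.6, 305.8) 13 [-37.9  -8.6  13. ]
(232.6, 305.8) 16 [-38.7  -7.   16. ]
(232.6, 305.8) 19 [-39.5  -5.3  19. ]
(232.6, 305.8) 22 [-40.4  -3.7  22. ]
(409.1, 305.8) 9 [ 34.  -10.8   9. ]
(409.1, 305.8) 13 [35.1 -8.6 13. ]
(409.1, 305.8) 16 [36. -7. 16.]
(409.1, 305.8) 19 [36.8 -5.3 19. ]
(409.1, 305.8) 22 [37.6 -3.7 22. ]
(236.1, 339.1) 9 [-37.    5.3   9. ]
(236.1, 339.1) 13 [-38.1   8.   13. ]
(236.1, 339.1) 16 [-38.9  10.   16. ]
(236.1, 339.1) 19 [-39.8  12.   19. ]
(236.1, 339.1) 22 [-40.6  14.   22. ]
(405.5, 339.1) 9 [34.2  5.3  9. ]
(405.5, 339.1) 13 [35.3  8.  13. ]
(405.5, 339.1) 16 [36.2 10.  16. ]
(405.5, 339.1) 19 [37. 12. 19.]
(405.5, 339.1) 22 [37.8 14.  22. ]
[[481.1  -86.71]
 [464.65 -32.  ]
 [567.35  -1.56]
 [583.65 -58.1 ]] [524.19 -44.59]
[ 57.13 107.12  58.85 106.47] [np.float64(1.8629396384136687), np.float64(0.2881822737292482), np.float64(-1.2900880651127629), np.float64(-2.869526904717562)]
```

```bash
python3 - <<'E'
from g import *
t=[524,-43.3,160]; rows(t,[np.pi,0,1.854],1); t[2]=103; rows(t,[np.pi,0,1.854],1)
for n,(x0,y0,w,h) in {"scene":(110,255,112,90),"side":(320,335,112,110)}.items():
    im=viewer.grab_frame(n)[:,:,::-1]
    cv2.imwrite(f"pics/tray_{n}.png",cv2.resize(im[y0:y0+h,x0:x0+w],None,fx=5,fy=5,interpolation=cv2.INTER_CUBIC))
E
```

```text
[-0.0027, 0.0107, 0.0808] [0.0017, 0.0008, 0.0165]
[-0.0026, 0.0106, 0.1378] [0.0017, 0.0008, 0.0165]
```

View pics/tray_scene.png

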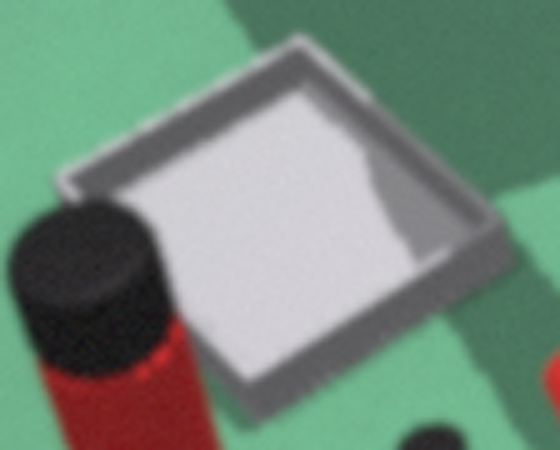

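View pics/tray_side.png

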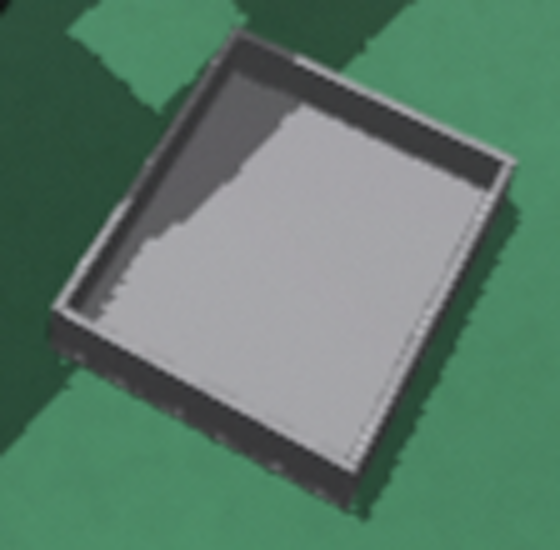

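```bash
python3 - <<'E'
from g import *
for n,L in {"scene":[(170,262),(121,291),(160,332),(210,298.6)],"side":[(330.4,396.6),(391,429.4),(423.4,367),(367.4,341)]}.items():
    P=np.array([onz(n,q,30)[:2] for q in L]); e=np.diff(np.r_[P,P[:1]],axis=0)
    print(n,P,P.mean(0),np.hypot(*e.T),[np.arctan2(*v[::-1]) for v in e])
for l,hh in [("spraycan",0),("driver",0),("funnel",0)]:
    for n in("scene","side"):
        m=np.load(f"m_{n}_{l}.npy"); v,u=np.nonzero(m); i=v>v.max()-4; print(l,n,onz(n,(u[i].mean(),v.max()),0))
E
```

```text
scene [[ 335.82 -294.93]
 [ 371.99 -417.72]
 [ 525.67 -377.58]
 [ 488.44 -254.86]] [ 430.48 -336.27] [128.01 158.83 128.24 157.79] [np.float64(-1.284315181914817), np.float64(0.2555022710638794), np.float64(1.8653578241955162), np.float64(-2.8848386976682363)]
side [[ 331.99 -292.98]
 [ 365.47 -417.92]
 [ 518.92 -377.4 ]
 [ 484.6  -254.11]] [ 425.24 -335.6 ] [129.34 158.71 127.98 157.48] [np.float64(-1.3089931638340229), np.float64(0.25817014969699864), np.float64(1.842278936438749), np.float64(-2.8921338655752717)]
spraycan scene [ 617.53 -437.89    0.  ]
spraycan side [ 576.01 -440.97    0.  ]
driver scene [ 753.5  -253.52    0.  ]
driver side [ 570.13 -257.9     0.  ]
funnel scene [ 719.77 -358.71    0.  ]
funnel side [ 656.46 -355.71    0.  ]
```

Emit:
send_rows --plan '[[[-0.001, 0.003, 0.02], [0, 0, 0.005], 1], [[-0.002, 0.006, 0.04], [0, 0, 0.01], 1], [[-0.0027, 0.0107, 0.06], [0, 0, 0.0165], 1], [[-0.0027, 0.0107, 0.08], [0.0017, 0, 0.0165], 1], [[-0.0027, 0.0107, 0.08], [0.0017, 0, 0.0165], 1]]'

```text
clock: 19.12
eef_pos: [521.8, -43.1, 157.3]
tcp_rot: [-3.136, -0.001, 1.854]
contact_force: [-1.3, 0.1, -0.2]
opening: 0.997
```

```bash
python3 pl.py w14; python3 - <<'E'
from g import *
rows([524,-43.3,103],[np.pi,0,1.854],1)
E
```

```text
[521.84 -43.09 157.34] [-3.14 -0.    1.85] 0.9973303550712096 0.07504899753958069
[('plate', 0.74, [256.1, 180.1, 123.8, 190.5]), ('tray', 0.84, [0.0, 4.1, 101.6, 135.9])]
[0.0001, -0.0002, 0.0582] [-0.0002, 0.0008, 0.0003]
```

View pics/w14.png

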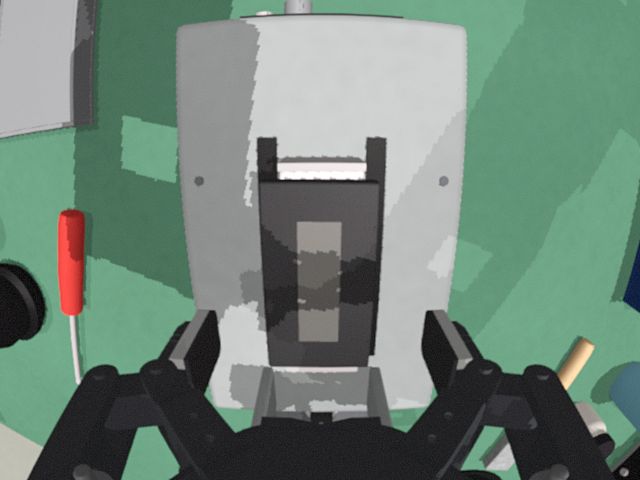

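Emit:
send_rows --plan '[[[0, 0, 0.018], [0, 0, 0], 1], [[0, 0, 0.034], [0, 0, 0], 1], [[0, 0, 0.046], [0, 0, 0], 1], [[0, 0, 0.055], [0, 0, 0], 1], [[0, 0, 0.058], [0, 0, 0], 1]]'

```text
clock: 19.68
eef_pos: [524.2, -43.4, 103.2]
tcp_rot: [-3.142, 0.001, 1.854]
contact_force: [-0.1, 0.2, 0.9]
opening: 1.0
```

Emit:
send_rows --plan '[[[0, 0, 0], [0, 0, 0], 1], [[0, 0, 0], [0, 0, 0], 1], [[0, 0, 0], [0, 0, 0], 0.8], [[0, 0, 0], [0, 0, 0], 0.6], [[0, 0, 0], [0, 0, 0], 0.6]]' --squeeze 35

```text
clock: 20.1
eef_pos: [524.6, -43.4, 103.8]
tcp_rot: [3.141, 0.001, 1.854]
contact_force: [0.8, -0.1, -0.2]
opening: 0.801
```

```bash
python3 pl.py w15; python3 - <<'E'
from g import *
rows([524,-43.3,103],[np.pi,0,1.854],1); print(cur()[1])
n="scene"; im=viewer.grab_frame(n)[:,:,::-1]
cv2.imwrite(f"pics/s15.png",cv2.resize(im[190:320,220:390],None,fx=4.5,fy=4.5,interpolation=cv2.INTER_CUBIC))
E
```

```text
[524.59 -43.43 103.81] [3.14 0.   1.85] 0.8009577651967497 0.002918346146499105
[('plate', 0.56, [236.3, 195.0, 171.6, 230.8]), ('tray', 0.72, [0.4, 1.3, 59.0, 131.0])]
[0.0002, -0.0003, 0.0005] [0.0003, 0.001, 0.0002]
[ 0.53 -0.29  0.12]
```

View pics/w15.png

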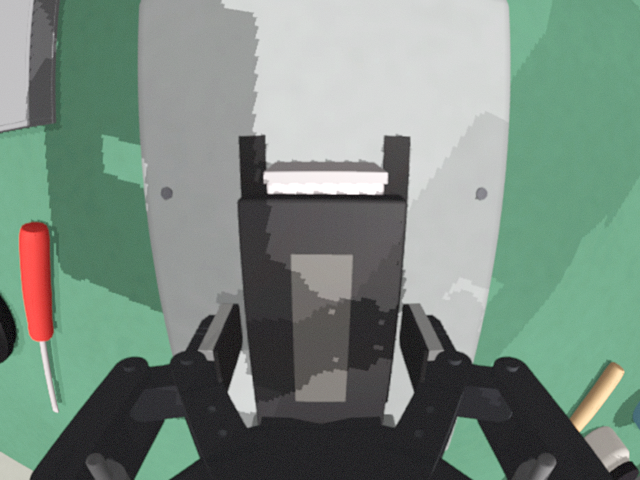

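View pics/s15.png

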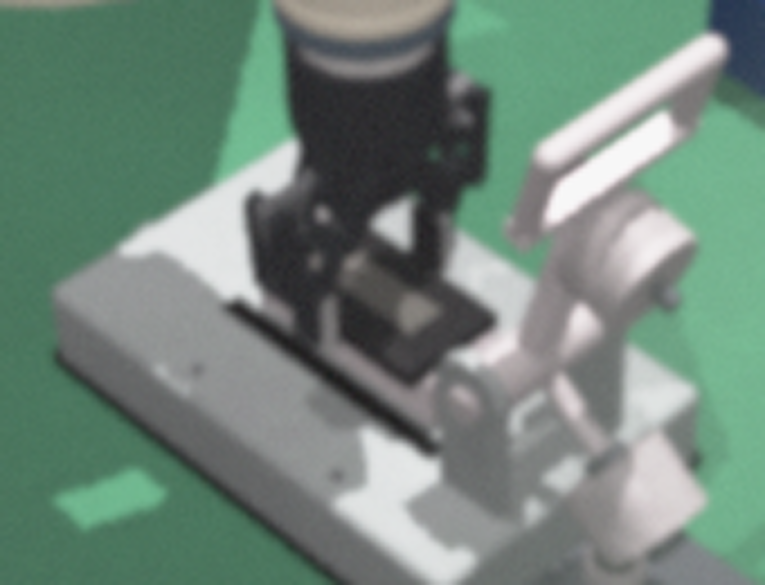

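```bash
python3 - <<'E'
from g import *
s=status.sense(); Rm=R.from_euler('xyz',s["tcp_rot"])
for tip in (10,14,18,22):
    P=[s["eef_pos"]+Rm.apply([x,y,tip]) for x in(-34,-48) for y in (-11,11)]
    print(tip,((proj("scene",P)-[220,190])*4.5).round().tolist())
im=cv2.imread("pics/s15.png"); cv2.imwrite("pics/s15z.png",cv2.resize(im[180:420,220:520],None,fx=2.6,fy=2.4,interpolation=cv2.INTER_CUBIC))
E
```

```text
10 [[309.0, 314.0], [340.0, 337.0], [287.0, 329.0], [318.0, 352.0]]
14 [[309.0, 320.0], [340.0, 343.0], [287.0, 335.0], [319.0, 358.0]]
18 [[309.0, 326.0], [340.0, 349.0], [288.0, 341.0], [319.0, 364.0]]
22 [[310.0, 332.0], [341.0, 355.0], [288.0, 347.0], [319.0, 370.0]]
```

View pics/s15z.png

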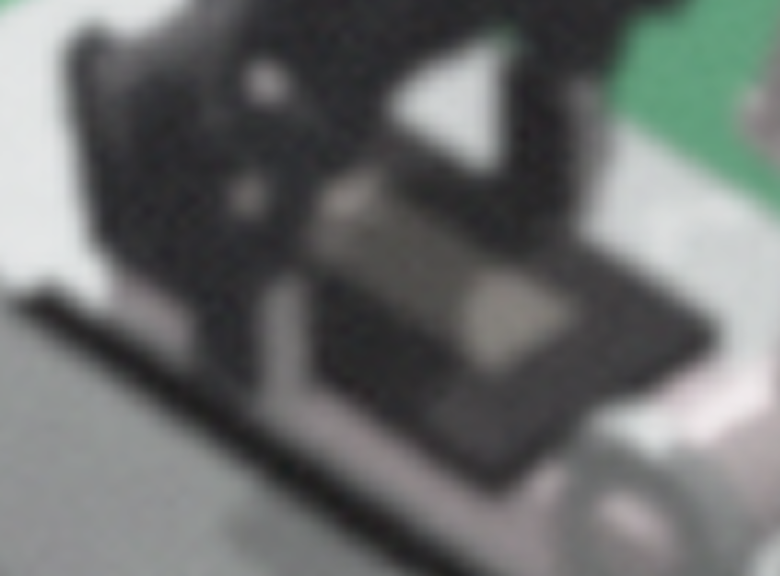

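Emit:
send_rows --plan '[[[0, 0, 0.0015], [0, 0, 0], 0.6], [[0, 0, 0.003], [0, 0, 0], 0.6], [[0, 0, 0.003], [0, 0, 0], 0.4], [[0, 0, 0.003], [0, 0, 0], 0.2], [[0, 0, 0.003], [0, 0, 0], 0.2]]' --squeeze 40

```text
clock: 20.72
eef_pos: [524.2, -43.4, 100.4]
tcp_rot: [-3.142, 0.001, 1.854]
contact_force: [-1.3, 0.1, 1.7]
opening: 0.689
```

Emit:
send_rows --plan '[[[0, 0, 0], [0, 0, 0], 0.0], [[0, 0, 0], [0, 0, 0], 0.0], [[0, 0, 0], [0, 0, 0], 0.0], [[0, 0, 0], [0, 0, 0], 0.0], [[0, 0, 0], [0, 0, 0], 0.0]]' --squeeze 40

```text
clock: 21.13
eef_pos: [524.2, -43.4, 100.3]
tcp_rot: [-3.141, 0.001, 1.854]
contact_force: [-0.5, -0.2, 1.8]
opening: 0.693
```

Emit:
send_rows --plan '[[[0, 0, -0.004], [0, 0, 0], -0.2], [[0, 0, -0.01], [0, 0, 0], -0.2], [[0, 0, -0.018], [0, 0, 0], -0.2], [[0, 0, -0.028], [0, 0, 0], -0.2], [[0, 0, -0.04], [0, 0, 0], -0.2]]'

```text
clock: 21.55
eef_pos: [524.1, -43.4, 141.3]
tcp_rot: [-3.141, 0.001, 1.854]
contact_force: [0.5, 0.4, -0.4]
opening: 0.689
```

```bash
python3 - <<'E'
from g import *
for n,c in (("scene",(190,220)),("side",(190,240))):
    im=viewer.grab_frame(n)[:,:,::-1]
    cv2.imwrite(f"pics/{n}16.png",cv2.resize(im[c[0]:c[0]+130,c[1]:c[1]+170],None,fx=4,fy=4,interpolation=cv2.INTER_CUBIC))
E
python3 pl.py w16
```

```text
[525.67 -43.47 142.78] [3.14 0.   1.85] 0.6932420764312257 0.03637806290560755
[('plate', 0.69, [234.5, 197.7, 174.2, 224.8]), ('tray', 0.81, [0.9, 0.2, 89.9, 133.5])]
```

View pics/scene16.png

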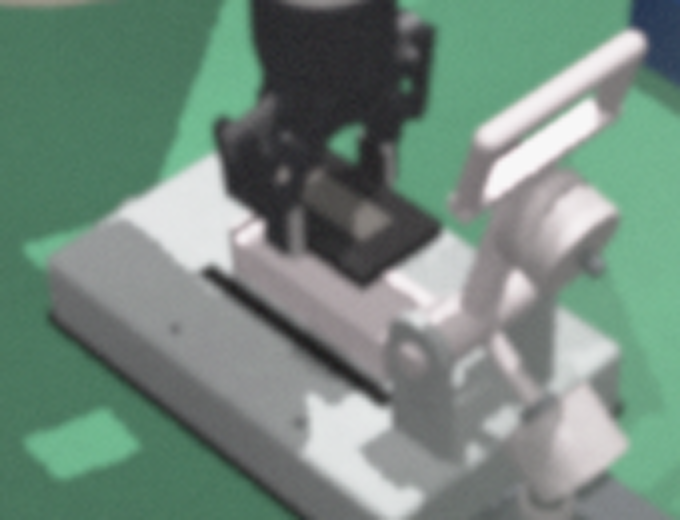

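View pics/w16.png

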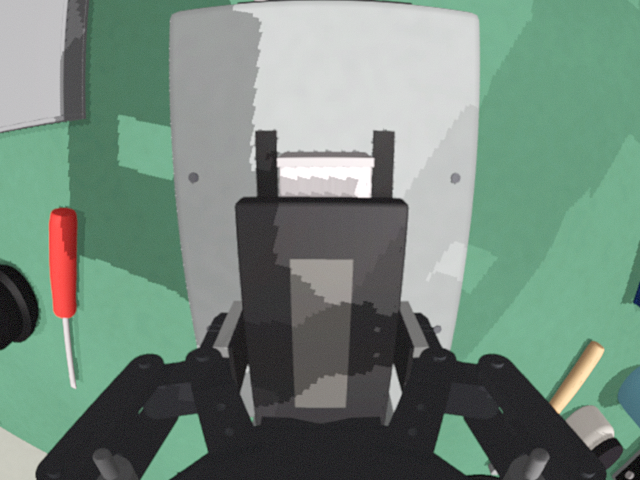

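```bash
python3 - <<'E'
from g import *
rows([428,-336,170],[np.pi,0,1.833],15)
E
```

```text
[-0.0169, -0.0116, -0.002] [0.0, 0.0001, 0.0014]
[-0.0339, -0.0232, -0.0039] [0.0, 0.0001, 0.0028]
[-0.0508, -0.0348, -0.0059] [0.0, 0.0002, 0.0042]
[-0.0678, -0.0464, -0.0078] [0.0, 0.0002, 0.0057]
[-0.0847, -0.058, -0.0098] [0.0001, 0.0003, 0.0071]
[-0.1016, -0.0696, -0.0117] [0.0001, 0.0004, 0.0085]
[-0.1186, -0.0812, -0.0137] [0.0001, 0.0004, 0.0099]
[-0.1355, -0.0929, -0.0157] [0.0001, 0.0005, 0.0113]
[-0.1525, -0.1045, -0.0176] [0.0001, 0.0005, 0.0127]
[-0.1694, -0.1161, -0.0196] [0.0001, 0.0006, 0.0141]
[-0.1864, -0.1277, -0.0215] [0.0001, 0.0007, 0.0155]
[-0.2033, -0.1393, -0.0235] [0.0001, 0.0007, 0.017]
[-0.2202, -0.1509, -0.0255] [0.0001, 0.0008, 0.0184]
[-0.2372, -0.1625, -0.0274] [0.0001, 0.0008, 0.0198]
[-0.2541, -0.1741, -0.0294] [0.0002, 0.0009, 0.0212]
```

Emit:
send_rows --plan '[[[-0.006, -0.004, -0.006], [0, 0, 0], -0.2], [[-0.018, -0.012, -0.014], [0, 0, 0], -0.2], [[-0.034, -0.023, -0.022], [0, 0, 0], -0.2], [[-0.052, -0.035, -0.027], [0, 0, 0.005], -0.2], [[-0.07, -0.047, -0.029], [0, 0, 0.007], -0.2]]'

```text
clock: 22.22
eef_pos: [498.2, -124.7, 170.1]
tcp_rot: [3.141, 0.001, 1.848]
contact_force: [0.4, -0.3, -1.5]
opening: 0.692
```

Emit:
send_rows --plan '[[[-0.018, -0.012, 0], [0, 0, 0.002], -0.2], [[-0.036, -0.024, 0], [0, 0, 0.004], -0.2], [[-0.054, -0.036, 0], [0, 0, 0.006], -0.2], [[-0.072, -0.049, 0], [0, 0, 0.008], -0.2], [[-0.09, -0.062, 0], [0, 0, 0.01], -0.2]]'

```text
clock: 22.63
eef_pos: [462.2, -229.5, 170.1]
tcp_rot: [-3.141, 0.001, 1.838]
contact_force: [0.4, -1.1, -0.8]
opening: 0.69
```

```bash
python3 - <<'E'
from g import *
print(status.sense()["eef_pos"],status.sense()["qpos"],status.sense()["opening"])
rows([428,-336,150],[np.pi,0,1.833],5)
E
```

```text
[ 462.17 -229.51  170.09] [-0.46  0.29  1.94 -0.    0.91 -2.3 ] 0.6901909071478244
[-0.0187, -0.0122, 0.004] [-0.0, 0.0002, 0.0009]
[-0.0375, -0.0244, 0.0081] [-0.0001, 0.0003, 0.0018]
[-0.0562, -0.0366, 0.0121] [-0.0001, 0.0005, 0.0028]
[-0.075, -0.0488, 0.0161] [-0.0002, 0.0006, 0.0037]
[-0.0937, -0.061, 0.0202] [-0.0002, 0.0008, 0.0046]
```

Emit:
send_rows --plan '[[[-0.019, -0.012, 0.004], [0, 0, 0.001], -0.2], [[-0.04, -0.026, 0.008], [0, 0, 0.002], -0.2], [[-0.062, -0.04, 0.012], [0, 0, 0.003], -0.2], [[-0.08, -0.052, 0.016], [0, 0, 0.004], -0.2], [[-0.094, -0.061, 0.02], [0, 0, 0.005], -0.2]]'

```text
clock: 23.05
eef_pos: [426.9, -338.1, 149.9]
tcp_rot: [-3.141, 0.001, 1.832]
contact_force: [0.0, 0.2, -1.5]
opening: 0.697
```

Emit:
send_rows --plan '[[[0, 0, 0], [0, 0, 0], -0.2], [[0, 0, 0], [0, 0, 0], -0.2], [[0, 0, 0], [0, 0, 0], -0.2], [[0, 0, 0], [0, 0, 0], -0.2], [[0, 0, 0], [0, 0, 0], -0.2]]'

```text
clock: 23.47
eef_pos: [427.2, -337.3, 150.0]
tcp_rot: [-3.141, 0.0, 1.833]
contact_force: [-0.8, -0.4, -0.2]
opening: 0.695
```

```bash
python3 pl.py w17; python3 - <<'E'
from g import *
c=np.array([428,-336.]);a=.262
def trp(L): 
    L=np.array(L,float); return np.c_[c[0]+np.cos(a)*L[:,0]-np.sin(a)*L[:,1],c[1]+np.sin(a)*L[:,0]+np.cos(a)*L[:,1],L[:,2]]
im=cv2.imread("pics/w17.png")
for L in ([[-80,-65,30],[80,-65,30],[80,65,30],[-80,65,30],[-80,-65,30]],[[-76,-61,4],[76,-61,4],[76,61,4],[-76,61,4],[-76,-61,4]]):
    Lp=np.concatenate([np.linspace(u,v,12) for u,v in zip(np.array(L)[:-1],np.array(L)[1:])])
    cv2.polylines(im,[proj("wrist",trp(Lp)).round().astype(int)],False,(0,0,255),1)
cv2.imwrite("pics/w17o.png",im)
E
```

```text
[ 427.18 -337.31  150.04] [-3.14  0.    1.83] 0.6946496809333558 0.0029408949600392394
[('plate', 0.71, [233.9, 197.1, 177.2, 228.1])]
```

View pics/w17o.png

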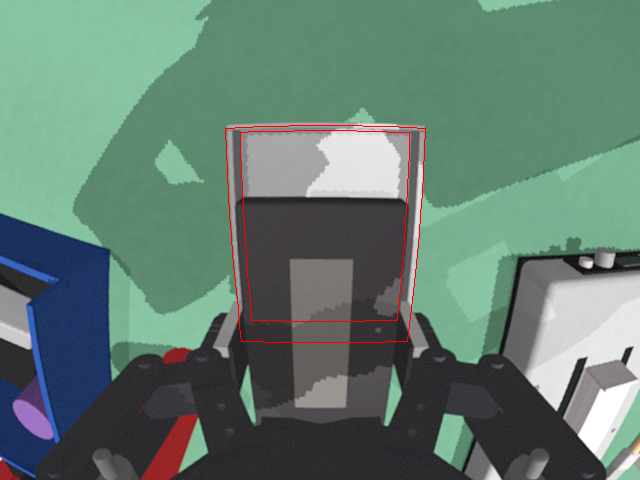

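```bash
python3 - <<'E'
from g import *
rows([427,-336.5,24],[np.pi,0,1.833],5)
E
```

```text
[0.0002, 0.0, 0.0252] [-0.0001, 0.0001, -0.0]
[0.0005, 0.0001, 0.0504] [-0.0002, 0.0003, -0.0001]
[0.0007, 0.0001, 0.0756] [-0.0003, 0.0004, -0.0001]
[0.0009, 0.0001, 0.1008] [-0.0005, 0.0006, -0.0002]
[0.0012, 0.0002, 0.126] [-0.0006, 0.0007, -0.0002]
```

Emit:
send_rows --plan '[[[0, 0, 0.01], [0, 0, 0], -0.2], [[0.0005, 0, 0.028], [0, 0, 0], -0.2], [[0.0007, 0, 0.048], [0, 0, 0], -0.2], [[0.001, 0, 0.066], [0, 0, 0], -0.2], [[0.001, 0, 0.08], [0, 0, 0], -0.2]]'

```text
clock: 24.03
eef_pos: [426.4, -336.0, 68.1]
tcp_rot: [-3.14, -0.0, 1.833]
contact_force: [0.7, -0.1, -0.7]
opening: 0.691
```

Emit:
send_rows --plan '[[[0, 0, 0.012], [0, 0, 0], -0.2], [[0, 0, 0.024], [0, 0, 0], -0.2], [[0, 0, 0.034], [0, 0, 0], -0.2], [[0, 0, 0.042], [0, 0, 0], -0.2], [[0, 0, 0.046], [0, 0, 0], -0.2]]'

```text
clock: 24.45
eef_pos: [426.1, -335.7, 21.0]
tcp_rot: [-3.14, -0.001, 1.833]
contact_force: [-5.3, 4.1, 52.2]
opening: 0.688
```

```bash
python3 - <<'E'
from g import *
print(status.sense()["eef_pos"],cur()[1])
for n,c in (("scene",(230,100)),("side",(310,300))):
    im=viewer.grab_frame(n)[:,:,::-1]
    cv2.imwrite(f"pics/{n}18.png",cv2.resize(im[c[0]:c[0]+130,c[1]:c[1]+150],None,fx=4.5,fy=4.5,interpolation=cv2.INTER_CUBIC))
E
```

```text
[ 426.07 -335.66   21.04] [-3.88  5.42 52.24]
```

View pics/scene18.png

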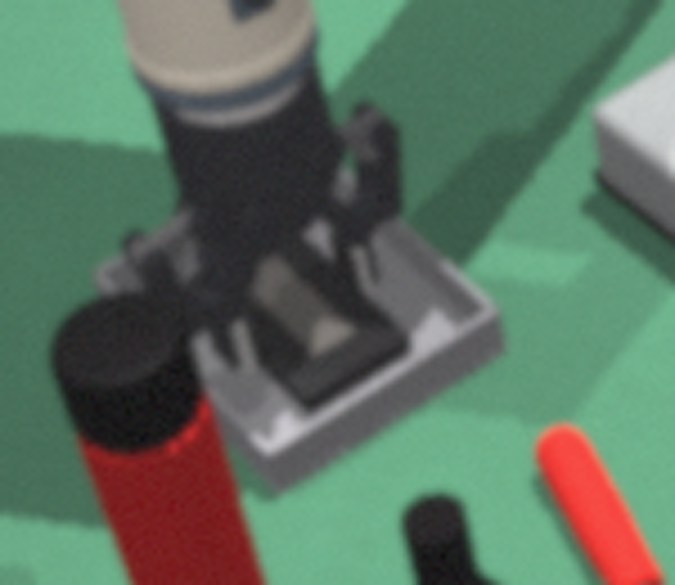

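View pics/side18.png

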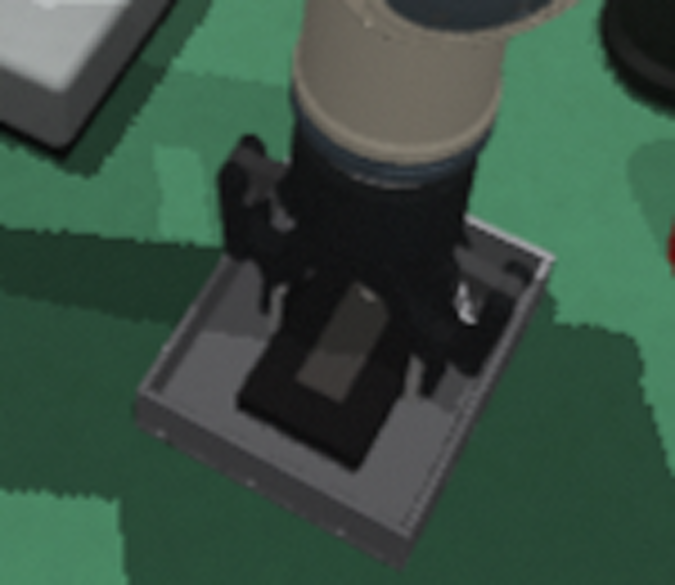

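Emit:
send_rows --plan '[[[0, 0, -0.001], [0, 0, 0], -0.2], [[0, 0, -0.002], [0, 0, 0], -0.2], [[0, 0, -0.002], [0, 0, 0], -0.2], [[0, 0, -0.002], [0, 0, 0], -0.2], [[0, 0, -0.002], [0, 0, 0], -0.2]]'

```text
clock: 24.97
eef_pos: [426.5, -336.0, 24.1]
tcp_rot: [-3.14, -0.0, 1.833]
contact_force: [-0.3, 0.6, -1.1]
opening: 0.693
```

```bash
python3 pl.py w19; python3 - <<'E'
from g import *
print(cur()[1],status.sense()["wrist_torque"])
E
```

```text
[ 426.47 -336.01   24.13] [-3.14 -0.    1.83] 0.6933834128481703 0.005020815998284737
[('plate', 0.97, [234.6, 198.4, 175.8, 227.2]), ('tray', 0.85, [134.1, 125.7, 383.9, 335.2])]
[-0.86  0.79 -0.97] [ 0.02  0.01 -0.03]
```

View pics/w19.png

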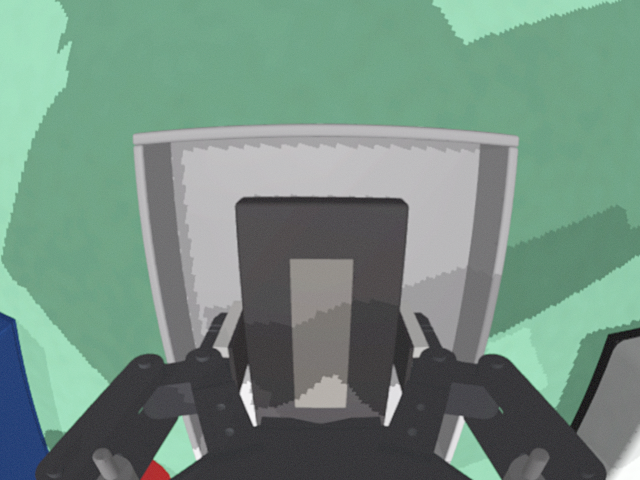

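```bash
python3 - <<'E'
from tip import *
im=cv2.imread("pics/w19.png")
cv2.imwrite("pics/w19z.png",cv2.resize(im[290:400,120:270],None,fx=5.3,fy=5.3,interpolation=cv2.INTER_CUBIC))
d=load("w19"); Rt=R.from_euler('xyz',d["rot"]).as_matrix()
for px in [(148,360),(135,358),(490,362)]:
    t,v=rayd(d,px); t=Rt.T@(t-d["eef"]); v=Rt.T@v
    for z in (-60,-50,-40,-30,-20,-10,0): print(px,z,(t+v*(z-t[2])/v[2]).round(1))
E
```

```text
(148, 360) -60 [-39.  -33.9 -60. ]
(148, 360) -50 [-45.2 -26.1 -50. ]
(148, 360) -40 [-51.4 -18.2 -40. ]
(148, 360) -30 [-57.7 -10.3 -30. ]
(148, 360) -20 [-63.9  -2.4 -20. ]
(148, 360) -10 [-70.2   5.5 -10. ]
(148, 360) 0 [-76.4  13.3   0. ]
(135, 358) -60 [-42.2 -34.1 -60. ]
(135, 358) -50 [-49.  -26.2 -50. ]
(135, 358) -40 [-55.8 -18.4 -40. ]
(135, 358) -30 [-62.6 -10.5 -30. ]
(135, 358) -20 [-69.4  -2.7 -20. ]
(135, 358) -10 [-76.2   5.2 -10. ]
(135, 358) 0 [-83.  13.   0.]
(490, 362) -60 [ 35.4 -33.5 -60. ]
(490, 362) -50 [ 41.5 -25.5 -50. ]
(490, 362) -40 [ 47.6 -17.6 -40. ]
(490, 362) -30 [ 53.7  -9.6 -30. ]
(490, 362) -20 [ 59.9  -1.7 -20. ]
(490, 362) -10 [ 66.    6.3 -10. ]
(490, 362) 0 [72.1 14.2  0. ]
```

View pics/w19z.png

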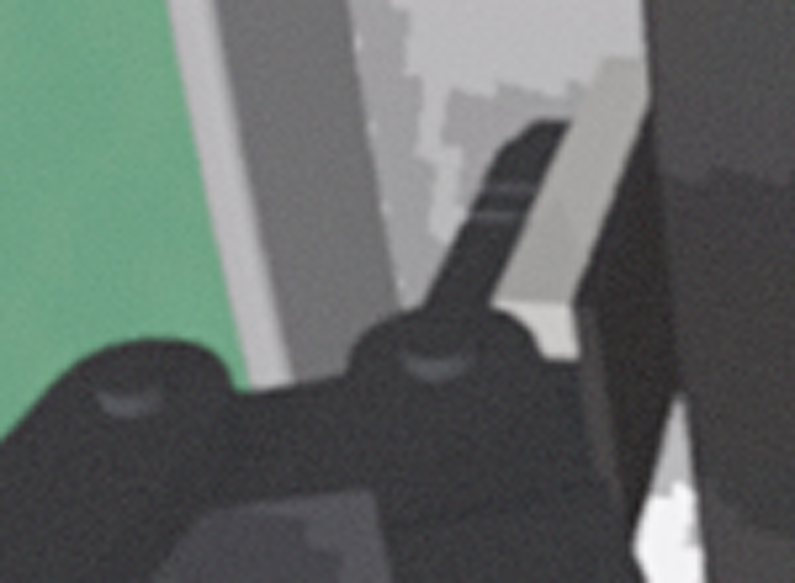

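```bash
python3 - <<'E'
from tip import *
d=load("w19"); Rt=R.from_euler('xyz',d["rot"]).as_matrix()
for px in [(242.6,308),(233.5,302)]:
    t,v=rayd(d,px); t=Rt.T@(t-d["eef"]); v=Rt.T@v
    for z in (5,9,13,17,21): print(px,z,(t+v*(z-t[2])/v[2]).round(1))
E
```

```text
(242.6, 308) 5 [-31.7 -12.1   5. ]
(242.6, 308) 9 [-32.7  -9.9   9. ]
(242.6, 308) 13 [-33.7  -7.6  13. ]
(242.6, 308) 17 [-34.7  -5.4  17. ]
(242.6, 308) 21 [-35.6  -3.2  21. ]
(233.5, 302) 5 [-35.1 -14.6   5. ]
(233.5, 302) 9 [-36.2 -12.5   9. ]
(233.5, 302) 13 [-37.3 -10.4  13. ]
(233.5, 302) 17 [-38.4  -8.2  17. ]
(233.5, 302) 21 [-39.5  -6.1  21. ]
```

Emit:
send_rows --plan '[[[0, 0, 0.0005], [0, 0, 0], -0.2], [[0, 0, 0.001], [0, 0, 0], -0.2], [[0, 0, 0.0015], [0, 0, 0], -0.2], [[0, 0, 0.0015], [0, 0, 0], -0.2], [[0, 0, 0.0015], [0, 0, 0], -0.2]]'

```text
clock: 25.53
eef_pos: [426.3, -335.9, 22.4]
tcp_rot: [-3.14, -0.001, 1.833]
contact_force: [0.3, -0.5, -0.1]
opening: 0.691
```

```bash
python3 - <<'E'
from g import *
s=status.sense();print(s["eef_pos"],s["contact_force"],s["wrist_torque"])
im=viewer.grab_frame("side")[:,:,::-1]
cv2.imwrite("pics/side20.png",cv2.resize(im[340:440,325:430],None,fx=6,fy=6,interpolation=cv2.INTER_CUBIC))
im=viewer.grab_frame("scene")[:,:,::-1]
cv2.imwrite("pics/scene20.png",cv2.resize(im[265:340,115:215],None,fx=7,fy=7,interpolation=cv2.INTER_CUBIC))
E
```

```text
[ 426.29 -335.86   22.37] [ 0.25 -0.49 -0.12] [-0.02 -0.   -0.  ]
```

View pics/side20.png

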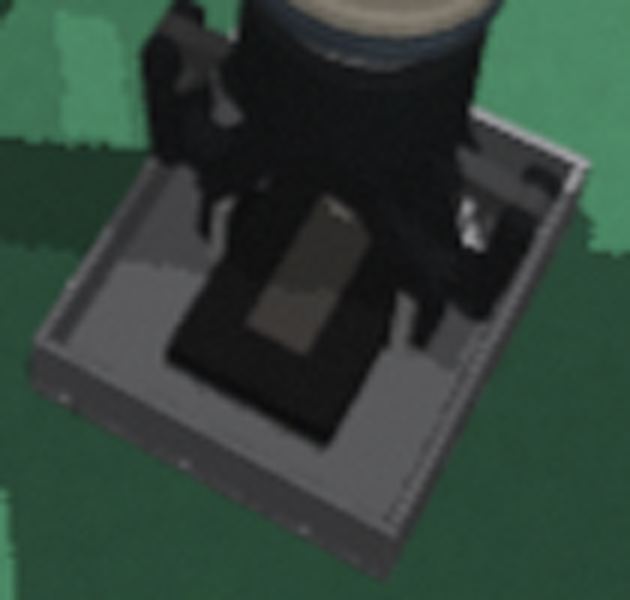

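View pics/scene20.png

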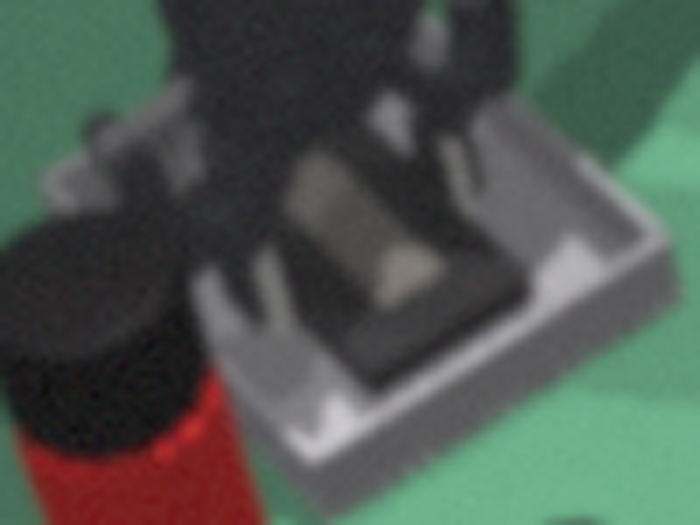

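```bash
python3 - <<'E'
from g import *
s=status.sense();Rm=R.from_euler('xyz',s["tcp_rot"])
for u in (8,10,12.3,15,18.3):
    print("under",u,((proj("scene",[s["eef_pos"]+Rm.apply([-30,55,u]),s["eef_pos"]+Rm.apply([30,55,u])])-[115,265])*7).round().tolist(),((proj("side",[s["eef_pos"]+Rm.apply([-30,-55,u]),s["eef_pos"]+Rm.apply([30,-55,u])])-[325,340])*6).round().tolist())
for u in (9,13,17,19): print("tip",u,((proj("scene",[s["eef_pos"]+Rm.apply([-30,11,u]),s["eef_pos"]+Rm.apply([-36,11,u])])-[115,265])*7).round().tolist(),((proj("side",[s["eef_pos"]+Rm.apply([-30,-11,u]),s["eef_pos"]+Rm.apply([-36,-11,u])])-[325,340])*6).round().tolist())
E
```

```text
under 8 [[373.0, 381.0], [538.0, 278.0]] [[328.0, 445.0], [163.0, 357.0]]
under 10 [[374.0, 386.0], [539.0, 282.0]] [[327.0, 449.0], [163.0, 361.0]]
under 12.3 [[375.0, 391.0], [540.0, 287.0]] [[327.0, 452.0], [162.0, 364.0]]
under 15 [[377.0, 396.0], [541.0, 293.0]] [[326.0, 456.0], [162.0, 369.0]]
under 18.3 [[379.0, 403.0], [543.0, 300.0]] [[325.0, 462.0], [161.0, 374.0]]
tip 9 [[295.0, 305.0], [278.0, 315.0]] [[385.0, 342.0], [401.0, 351.0]]
tip 13 [[297.0, 313.0], [281.0, 324.0]] [[384.0, 348.0], [400.0, 357.0]]
tip 17 [[300.0, 322.0], [283.0, 332.0]] [[382.0, 355.0], [399.0, 363.0]]
tip 19 [[301.0, 326.0], [284.0, 336.0]] [[382.0, 358.0], [398.0, 367.0]]
```

Emit:
send_rows --plan '[[[0, 0, -0.012], [0, 0, 0], -0.2], [[0, 0, -0.034], [0, 0, 0], -0.2], [[0, 0, -0.06], [0, 0, 0], -0.2], [[0, 0, -0.09], [0, 0, 0], -0.2], [[0, 0, -0.12], [0, 0, 0], -0.2]]'

```text
clock: 26.05
eef_pos: [426.2, -335.6, 144.3]
tcp_rot: [-3.14, -0.001, 1.833]
contact_force: [0.3, 0.1, -1.1]
opening: 0.693
```

```bash
python3 - <<'E'
from g import *
rows([524.3,-43.4,150],[np.pi,0,1.854],12)
E
```

```text
[0.0214, 0.0142, -0.0005] [-0.0002, -0.0001, -0.0017]
[0.0428, 0.0284, -0.001] [-0.0003, -0.0002, -0.0035]
[0.0642, 0.0426, -0.0014] [-0.0005, -0.0003, -0.0052]
[0.0856, 0.0569, -0.0019] [-0.0006, -0.0004, -0.007]
[0.107, 0.0711, -0.0024] [-0.0008, -0.0004, -0.0087]
[0.1284, 0.0853, -0.0029] [-0.0009, -0.0005, -0.0104]
[0.1498, 0.0995, -0.0034] [-0.0011, -0.0006, -0.0122]
[0.1712, 0.1137, -0.0038] [-0.0012, -0.0007, -0.0139]
[0.1926, 0.1279, -0.0043] [-0.0014, -0.0008, -0.0156]
[0.214, 0.1421, -0.0048] [-0.0016, -0.0009, -0.0174]
[0.2354, 0.1563, -0.0053] [-0.0017, -0.001, -0.0191]
[0.2568, 0.1706, -0.0057] [-0.0019, -0.0011, -0.0209]
```

Emit:
send_rows --plan '[[[0.02, 0.013, -0.005], [0, 0, -0.002], -0.2], [[0.043, 0.028, -0.008], [0, 0, -0.004], -0.2], [[0.066, 0.044, -0.01], [0, 0, -0.005], -0.2], [[0.09, 0.06, -0.01], [0, 0, -0.007], -0.2], [[0.114, 0.076, -0.01], [0, 0, -0.009], -0.2]]'

```text
clock: 26.47
eef_pos: [470.3, -204.8, 155.6]
tcp_rot: [-3.141, -0.0, 1.842]
contact_force: [0.4, -0.8, -1.1]
opening: 0.687
```

Emit:
send_rows --plan '[[[0.024, 0.016, 0], [0, 0, -0.002], -0.2], [[0.048, 0.032, 0], [0, 0, -0.004], -0.2], [[0.072, 0.048, 0], [0, 0, -0.006], -0.2], [[0.094, 0.062, 0], [0, 0, -0.008], -0.2], [[0.112, 0.074, 0], [0, 0, -0.009], -0.2]]'

```text
clock: 26.88
eef_pos: [512.0, -75.2, 156.5]
tcp_rot: [-3.142, -0.0, 1.851]
contact_force: [0.6, -0.2, -0.4]
opening: 0.693
```

```bash
python3 - <<'E'
from g import *
print(status.sense()["eef_pos"]); rows([524.3,-43.4,130],[np.pi,0,1.854],3)
E
```

```text
[511.97 -75.24 156.52]
[0.0091, 0.0069, 0.0088] [-0.0, -0.0, -0.0009]
[0.0181, 0.0138, 0.0177] [-0.0, -0.0001, -0.0017]
[0.0272, 0.0207, 0.0265] [-0.0001, -0.0001, -0.0026]
```

Emit:
send_rows --plan '[[[0.014, 0.01, 0.004], [0, 0, -0.001], -0.2], [[0.024, 0.018, 0.012], [0, 0, -0.002], -0.2], [[0.0272, 0.0207, 0.022], [0, 0, -0.003], -0.2], [[0.0272, 0.0207, 0.03], [0, 0, -0.003], -0.2], [[0.0272, 0.0207, 0.034], [0, 0, -0.003], -0.2]]'

```text
clock: 27.3
eef_pos: [523.2, -43.8, 121.0]
tcp_rot: [-3.139, -0.001, 1.855]
contact_force: [0.3, 0.3, -0.7]
opening: 0.692
```

Emit:
send_rows --plan '[[[0, 0, 0.001], [0, 0, 0], -0.2], [[0, 0, 0.001], [0, 0, 0], -0.2], [[0, 0, 0.001], [0, 0, 0], -0.2], [[0, 0, 0.001], [0, 0, 0], -0.2], [[0, 0, 0.001], [0, 0, 0], -0.2]]'

```text
clock: 27.72
eef_pos: [523.4, -44.2, 120.3]
tcp_rot: [-3.14, -0.0, 1.854]
contact_force: [-0.5, 0.4, -0.9]
opening: 0.69
```

```bash
python3 - <<'E'
from g import *
print(status.sense()["eef_pos"]); rows([524.3,-43.4,102],[np.pi,0,1.854],3)
E
```

```text
[523.41 -44.16 120.31]
[0.0002, 0.0004, 0.0061] [-0.0006, -0.0001, 0.0]
[0.0003, 0.0007, 0.0122] [-0.0012, -0.0003, 0.0001]
[0.0005, 0.0011, 0.0183] [-0.0018, -0.0004, 0.0001]
```

Emit:
send_rows --plan '[[[0.0003, 0.0005, 0.004], [0, 0, 0], -0.2], [[0.0005, 0.0009, 0.009], [0, 0, 0], -0.2], [[0.0005, 0.0009, 0.013], [0, 0, 0], -0.2], [[0.0005, 0.0009, 0.016], [0, 0, 0], -0.2], [[0.0005, 0.0009, 0.0178], [0, 0, 0], -0.2]]'

```text
clock: 28.13
eef_pos: [523.7, -43.4, 101.8]
tcp_rot: [-3.139, -0.001, 1.854]
contact_force: [0.5, 1.5, -0.5]
opening: 0.695
```

Emit:
send_rows --plan '[[[0, 0, 0.0006], [0, 0, 0], -0.2], [[0, 0, 0.001], [0, 0, 0], -0.2], [[0, 0, 0.001], [0, 0, 0], -0.2], [[0, 0, 0.001], [0, 0, 0], -0.2], [[0, 0, 0.001], [0, 0, 0], -0.2]]'

```text
clock: 28.55
eef_pos: [523.9, -43.3, 101.0]
tcp_rot: [-3.139, -0.001, 1.854]
contact_force: [0.9, 0.2, -0.8]
opening: 0.693
```

Emit:
send_rows --plan '[[[0, 0, 0.0006], [0, 0, 0], -0.2], [[0, 0, 0.001], [0, 0, 0], -0.2], [[0, 0, 0.001], [0, 0, 0], -0.2], [[0, 0, 0.001], [0, 0, 0], -0.2], [[0, 0, 0.001], [0, 0, 0], -0.2]]'

```text
clock: 28.97
eef_pos: [524.1, -43.4, 100.3]
tcp_rot: [-3.14, -0.0, 1.854]
contact_force: [-1.9, 0.4, 6.1]
opening: 0.689
```

Emit:
send_rows --plan '[[[0, 0, 0], [0, 0, 0], 0.45], [[0, 0, 0], [0, 0, 0], 0.5], [[0, 0, -0.002], [0, 0, 0], 0.5], [[0, 0, -0.005], [0, 0, 0], 0.5], [[0, 0, -0.006], [0, 0, 0], 0.5]]'

```text
clock: 29.38
eef_pos: [524.3, -43.4, 106.7]
tcp_rot: [-3.14, -0.0, 1.854]
contact_force: [0.5, -0.6, 0.4]
opening: 0.75
```

```bash
python3 - <<'E'
from g import *
s=status.sense();print(s["eef_pos"],s["opening"],cur()[1]);Rm=R.from_euler('xyz',s["tcp_rot"])
im=viewer.grab_frame("scene")[:,:,::-1]
cv2.imwrite("pics/scene21.png",cv2.resize(im[215:295,255:355],None,fx=7,fy=7,interpolation=cv2.INTER_CUBIC))
hw=s["opening"]*42.5
for u in(13,16,19): print("tip",u,((proj("scene",[s["eef_pos"]+Rm.apply([-hw,11,u]),s["eef_pos"]+Rm.apply([-hw-6,11,u])])-[255,215])*7).round().tolist())
E
```

```text
[524.27 -43.38 106.74] 0.7498760650182782 [ 0.31 -0.68  0.37]
tip 13 [[289.0, 345.0], [274.0, 355.0]]
tip 16 [[289.0, 352.0], [275.0, 362.0]]
tip 19 [[289.0, 359.0], [275.0, 368.0]]
```

View pics/scene21.png

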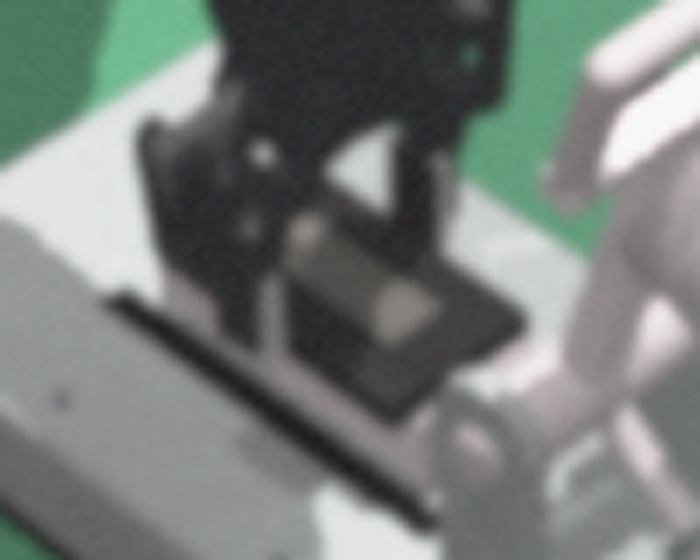

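Emit:
send_rows --plan '[[[0, 0, 0], [0, 0, 0], 0.3], [[0, 0, 0], [0, 0, 0], 0.1], [[0, 0, 0], [0, 0, 0], 0], [[0, 0, 0], [0, 0, 0], 0], [[0, 0, 0], [0, 0, 0], 0]]' --squeeze 45

```text
clock: 29.85
eef_pos: [524.6, -43.4, 107.2]
tcp_rot: [-3.141, -0.0, 1.854]
contact_force: [-1.6, 0.5, 5.8]
opening: 0.689
```

Emit:
send_rows --plan '[[[0, 0, 0], [0, 0, 0], -0.2], [[0, 0, -0.004], [0, 0, 0], -0.2], [[0, 0, -0.012], [0, 0, 0], -0.2], [[0, 0, -0.024], [0, 0, 0], -0.2], [[0, 0, -0.038], [0, 0, 0], -0.2]]'

```text
clock: 30.27
eef_pos: [524.1, -43.3, 145.5]
tcp_rot: [-3.139, -0.001, 1.854]
contact_force: [-0.0, 0.0, -1.2]
opening: 0.69
```

```bash
python3 pl.py w22; python3 - <<'E'
from g import *
im=viewer.grab_frame("scene")[:,:,::-1]
cv2.imwrite("pics/scene22.png",cv2.resize(im[205:295,255:355],None,fx=6,fy=6,interpolation=cv2.INTER_CUBIC))
E
```

```text
[524.11 -43.34 145.51] [-3.14 -0.    1.85] 0.6902062131811992 0.3692171492508417
[('plate', 0.61, [240.4, 194.3, 165.3, 233.2]), ('tray', 0.82, [0.4, 2.2, 91.8, 133.4])]
```

View pics/scene22.png

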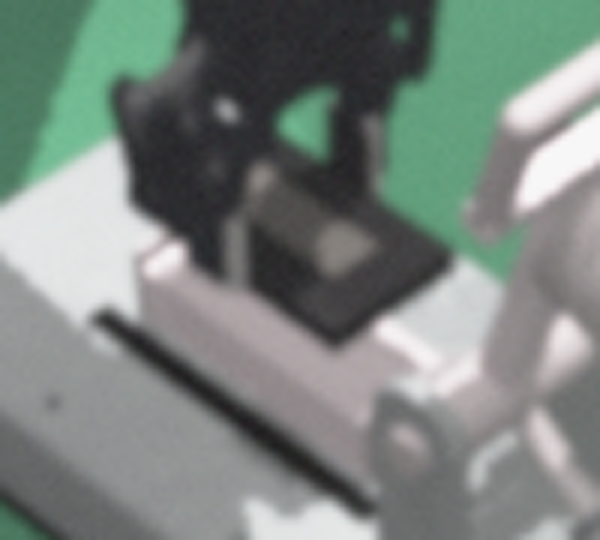

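View pics/w22.png

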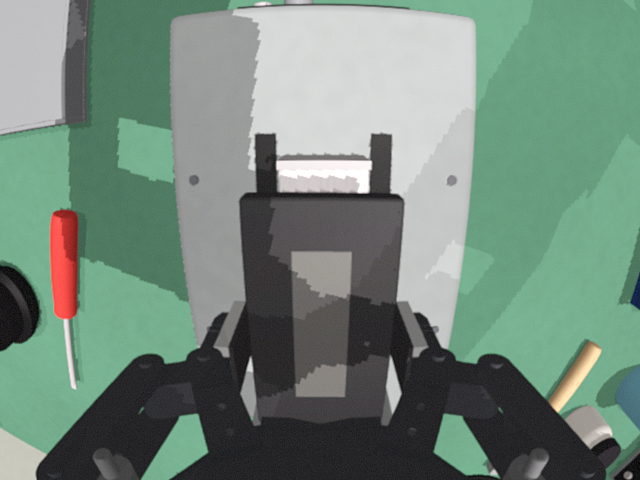

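Regripped 6 mm higher and the plate is level in the grip, so I'm going back to the tray.

Emit:
send_rows --plan '[[[-0.008, -0.005, -0.008], [0, 0, 0.001], -0.2], [[-0.024, -0.016, -0.018], [0, 0, 0.002], -0.2], [[-0.046, -0.031, -0.024], [0, 0, 0.004], -0.2], [[-0.07, -0.047, -0.025], [0, 0, 0.006], -0.2], [[-0.094, -0.063, -0.025], [0, 0, 0.008], -0.2]]'

```text
clock: 30.88
eef_pos: [489.9, -152.6, 170.9]
tcp_rot: [3.142, 0.001, 1.847]
contact_force: [0.2, 0.2, -1.1]
opening: 0.686
```

Emit:
send_rows --plan '[[[-0.022, -0.015, 0], [0, 0, 0.002], -0.2], [[-0.044, -0.03, 0], [0, 0, 0.004], -0.2], [[-0.066, -0.045, 0], [0, 0, 0.006], -0.2], [[-0.088, -0.06, 0], [0, 0, 0.008], -0.2], [[-0.108, -0.073, 0], [0, 0, 0.009], -0.2]]'

```text
clock: 31.3
eef_pos: [447.7, -278.2, 170.7]
tcp_rot: [-3.141, -0.0, 1.838]
contact_force: [0.4, -0.6, -1.3]
opening: 0.688
```

```bash
python3 - <<'E'
from g import *
print(status.sense()["eef_pos"]); rows([426.5,-336,140],[np.pi,0,1.833],5)
E
```

```text
[ 447.67 -278.16  170.72]
[-0.01, -0.0071, 0.0061] [-0.0001, -0.0, 0.0009]
[-0.0201, -0.0143, 0.0123] [-0.0003, -0.0, 0.0018]
[-0.0301, -0.0214, 0.0184] [-0.0004, -0.0, 0.0027]
[-0.0402, -0.0285, 0.0246] [-0.0006, -0.0, 0.0036]
[-0.0502, -0.0356, 0.0307] [-0.0007, -0.0, 0.0046]
```

Emit:
send_rows --plan '[[[-0.018, -0.013, 0.003], [0, 0, 0.001], -0.2], [[-0.034, -0.024, 0.01], [0, 0, 0.002], -0.2], [[-0.045, -0.032, 0.02], [0, 0, 0.003], -0.2], [[-0.05, -0.0355, 0.03], [0, 0, 0.0045], -0.2], [[-0.05, -0.0355, 0.036], [0, 0, 0.0045], -0.2]]'

```text
clock: 31.72
eef_pos: [425.4, -336.3, 133.1]
tcp_rot: [-3.14, -0.001, 1.831]
contact_force: [0.5, -0.1, -1.1]
opening: 0.691
```

Emit:
send_rows --plan '[[[0, 0, 0.014], [0, 0, 0], -0.2], [[0, 0, 0.028], [0, 0, 0], -0.2], [[0, 0, 0.042], [0, 0, 0], -0.2], [[0, 0, 0.054], [0, 0, 0], -0.2], [[0, 0, 0.064], [0, 0, 0], -0.2]]'

```text
clock: 32.13
eef_pos: [425.1, -335.0, 67.6]
tcp_rot: [-3.139, -0.003, 1.832]
contact_force: [-0.5, 0.4, -0.4]
opening: 0.686
```

```bash
python3 - <<'E'
from g import *
print(status.sense()["eef_pos"]); rows([426.5,-336,32],[np.pi,0,1.833],5)
E
```

```text
[ 425.08 -335.01   67.58]
[-0.0003, 0.0002, 0.0071] [-0.0006, -0.0006, -0.0001]
[-0.0006, 0.0005, 0.0142] [-0.0011, -0.0012, -0.0003]
[-0.0009, 0.0007, 0.0213] [-0.0017, -0.0017, -0.0004]
[-0.0011, 0.001, 0.0285] [-0.0022, -0.0023, -0.0006]
[-0.0014, 0.0012, 0.0356] [-0.0028, -0.0029, -0.0007]
```

Emit:
send_rows --plan '[[[-0.0003, 0, 0.009], [-0.0006, -0.0006, 0], -0.2], [[-0.0006, 0.0005, 0.018], [-0.001, -0.001, 0], -0.2], [[-0.001, 0.0007, 0.026], [-0.0017, -0.0017, 0], -0.2], [[-0.001, 0.001, 0.032], [-0.002, -0.002, 0], -0.2], [[-0.0014, 0.0012, 0.0356], [-0.0028, -0.0029, 0], -0.2]]'

```text
clock: 32.55
eef_pos: [426.4, -335.8, 31.2]
tcp_rot: [-3.141, -0.0, 1.832]
contact_force: [0.7, -0.1, 0.2]
opening: 0.69
```

Emit:
send_rows --plan '[[[0, 0, 0.001], [0, 0, 0], -0.2], [[0, 0, 0.002], [0, 0, 0], -0.2], [[0, 0, 0.003], [0, 0, 0], -0.2], [[0, 0, 0.0035], [0, 0, 0], -0.2], [[0, 0, 0.0035], [0, 0, 0], -0.2]]'

```text
clock: 32.97
eef_pos: [426.5, -335.9, 27.9]
tcp_rot: [-3.142, -0.0, 1.832]
contact_force: [0.7, -0.6, -0.2]
opening: 0.689
```

```bash
python3 - <<'E'
from g import *
s=status.sense(); print(s["eef_pos"],s["tcp_rot"],s["contact_force"])
E
```

```text
[ 426.51 -335.95   27.93] [-3.14 -0.    1.83] [ 0.75 -0.61 -0.16]
```

Emit:
send_rows --plan '[[[0, 0, 0.001], [0, 0, 0], -0.2], [[0, 0, 0.002], [0, 0, 0], -0.2], [[0, 0, 0.003], [0, 0, 0], -0.2], [[0, 0, 0.0037], [0, 0, 0], -0.2], [[0, 0, 0.0037], [0, 0, 0], -0.2]]'

```text
clock: 33.38
eef_pos: [426.5, -335.9, 24.1]
tcp_rot: [-3.141, -0.0, 1.832]
contact_force: [-0.4, 0.1, -1.3]
opening: 0.686
```

Emit:
send_rows --plan '[[[0, 0, 0.0004], [0, 0, 0], -0.2], [[0, 0, 0.0008], [0, 0, 0], -0.2], [[0, 0, 0.0008], [0, 0, 0], -0.2], [[0, 0, 0.0008], [0, 0, 0], -0.2], [[0, 0, 0.0008], [0, 0, 0], -0.2]]'

```text
clock: 33.8
eef_pos: [426.4, -335.9, 23.3]
tcp_rot: [-3.141, -0.0, 1.832]
contact_force: [-0.8, -0.1, -0.6]
opening: 0.685
```

Emit:
send_rows --plan '[[[0, 0, 0.0004], [0, 0, 0], -0.2], [[0, 0, 0.0007], [0, 0, 0], -0.2], [[0, 0, 0.0007], [0, 0, 0], -0.2], [[0, 0, 0.0007], [0, 0, 0], -0.2], [[0, 0, 0.0007], [0, 0, 0], -0.2]]'

```text
clock: 34.22
eef_pos: [426.5, -335.9, 23.2]
tcp_rot: [-3.142, -0.0, 1.832]
contact_force: [-1.9, 1.8, 9.0]
opening: 0.686
```

Emit:
send_rows --plan '[[[0, 0, 0], [0, 0, 0], 0.42], [[0, 0, 0], [0, 0, 0], 0.46], [[0, 0, 0], [0, 0, 0], 0.52], [[0, 0, 0], [0, 0, 0], 0.55], [[0, 0, 0], [0, 0, 0], 0.55]]'

```text
clock: 34.63
eef_pos: [426.4, -335.9, 23.1]
tcp_rot: [-3.141, -0.0, 1.832]
contact_force: [-0.5, 1.0, -0.0]
opening: 0.774
```

Emit:
send_rows --plan '[[[0, 0, -0.004], [0, 0, 0], 0.55], [[0, 0, -0.014], [0, 0, 0], 0.55], [[0, 0, -0.034], [0, 0, 0], 0.55], [[0, 0, -0.064], [0, 0, 0], 0.55], [[0, 0, -0.1], [0, 0, 0], 0.55]]'

```text
clock: 35.05
eef_pos: [425.5, -335.1, 123.6]
tcp_rot: [-3.14, -0.003, 1.832]
contact_force: [1.4, 0.1, -0.2]
opening: 0.773
```

Emit:
send_rows --plan '[[[0, 0, -0.03], [0, 0, 0], 0.55], [[0, 0, -0.06], [0, 0, 0], 0.55], [[0, 0, -0.09], [0, 0, 0], 0.55], [[0, 0, -0.12], [0, 0, 0], 0.55], [[0, 0, -0.12], [0, 0, 0], 0.55]]'

```text
clock: 35.47
eef_pos: [428.0, -337.2, 250.5]
tcp_rot: [3.138, 0.005, 1.832]
contact_force: [0.8, -0.0, 0.2]
opening: 0.776
```

```bash
python3 - <<'E'
from g import *
for n in("scene","side","wrist"):
    cv2.imwrite(f"pics/{n}30.png",viewer.grab_frame(n)[:,:,::-1])
print(status.sense()["clock"])
E
```

```text
35.6167
```

View pics/scene30.png

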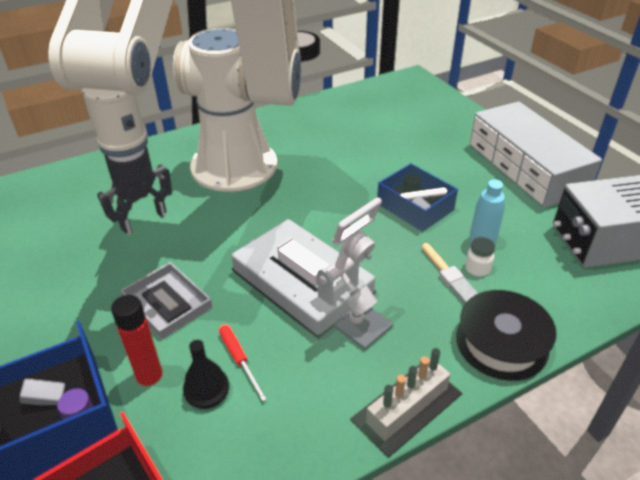

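View pics/side30.png

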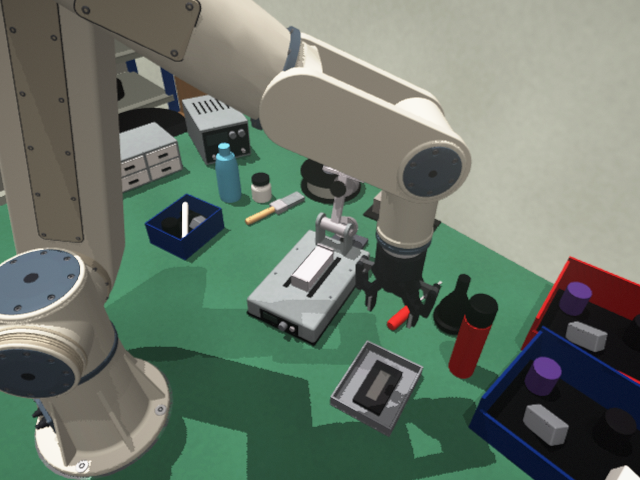

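View pics/wrist30.png

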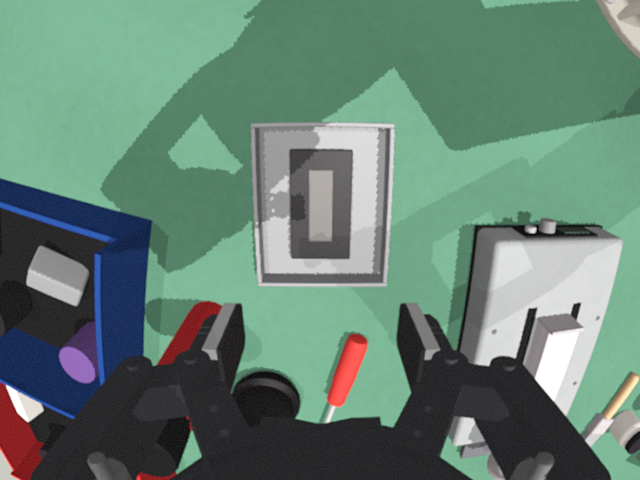

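The plate lies flat in the middle of the tray and the load arm is resting open on the buffer. The bystanders are unmoved and the gripper is clear, so I'm handing in.

```bash
python3 -c "
from rig import job
print(job.sign_off())"
```

```text
the job is handed in; nothing more can be done
None
```

I swung the load arm open onto its buffer and laid the worn plate flat in the tray. The job was handed in at 35.6 s of the 64 s allowed.

- **Load arm:** I held the handle bar all the way over and crept into the buffer, which the arm met at about 1.85–1.87 rad. On contact I pressed on it briefly with about 16 N, backed off to about 2 N, and then let go. The arm did not move when released.
- **Plate:** My first grip was about 5 mm too deep. Over the tray the fingertips touched the floor before the plate did, with one reading of about 52 N. I took this to be the fingertips rather than the gripper's body, but I worked that out from the pictures and heights and did not measure it directly. I put the plate back on the platen, gripped it 6 mm higher and returned. The second time the plate touched the tray floor first, with about 9 N, and I released it there.
- **Last checks:** The final pictures from all three cameras show the plate flat in the middle of the tray, the arm resting open, and the bystanders that show where they were at the start. The gripper was about 250 mm above the table, touching nothing.

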